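Refill the parts feeder from a picking bin

ROBOT

A 6-joint arm with a two-finger parallel gripper is mounted at the origin on the work surface. World frame = base frame: x ahead of the robot, y to its left, z up, the work surface at z = 0. Lengths are in m, angles in rad, forces in N, time in s.
With the tool pointing down it reaches from about 0.3 to 0.85 m from the base axis. Payload 4.2 kg.
Tool frame: the origin (TCP) lies midway between the tips of the shut fingers; the grasp point (between the pads) lies 19 mm behind it; y points along the fingers, x is the direction in which the jaws open and shut, and the axes are right-handed (so a half turn about y gives the same grasp; the last joint's range is limited). The gripper opens to 91 mm and grips with 3 to 60 N. Pads are 32 mm wide; open, the fingers measure 118 mm over their backs; the gripper's body (76 mm by 178 mm) begins 60 mm behind the grasp point.
Start: joints at [-1.281, 0.32, 1.565, -0, 1.257, -0.02], TCP at [0.175, -0.548, 0.178] pointing down, gripper open.
Joint ranges: [-3.11, 3.11], [-0.84, 2.01], [0.21, 2.61], [-1.34, 4.49], [0.05, 2.63], [-2.56, 2.56]. Speed limits (rad/s): [2.57, 2.57, 3.14, 3.14, 3.14, 3.14].

INTERFACE

Orientations are given as a rotation vector (axis times angle).
In Python, from plant import status, camera, ticket gives the robot as it stands.
- The arm moves only by the tool apply_moves, never from a script. Its argument "rows" is a list of rows, each an object of numbers: "tx", "ty", "tz": the shift along the tool's x, y, z in mm; "twist": the turn about the tool's y in degrees. A call has 1 to 5 rows; each row shifts and turns the pose as measured when the row begins, along the tool's axes as they then stand; what a row does not reach is not made up. A row lasts 1/8 s, in which the tool goes at most 62.5 mm and 10.7 degrees, less where a joint would pass 70% of its speed; a pose out of reach is approached as far as the arm can. A call with a gripper value outside its range is refused whole. "claw" is the finger opening in mm, from 0 to 91.2, set as the call begins (left out, the last holds). The fingers move at their own pace and stop on an object; "squeeze" is the grip in N (left out, the last holds). Time passes only in rows, so rows that do not move let the fingers close. It gives the time, the measured TCP pose, the force and the opening at its end, in the units of the state.
- status.state(): the state, without advancing time (a new reading comes with each control period).
- camera(name): name is "scene" or "top" or "wrist"; returns a dict with "pixels" (400x640x3 uint8, red, green, blue), "range_z" (400x640 float32, m along the optical axis (not along the pixel's ray), 0 where there is no reading), "camera_matrix" (3x3 intrinsics, pixels), "k1" (the pictures are not rectified: a ray, as slopes to the right and down, at radius r is drawn at 1 + k1 r^2 times it, then the intrinsics apply), "eye" and "rotation" of the camera in the world. Camera axes: x right, y down, z forward; pixel columns grow to the right and rows downward; lengths in m; the calibration is good to about 2 mm. A picture is of the moment at which its call begins.
- ticket.sign_off(): hands the job in, once; it reports no verdict.
The state is a dict: "time": time; "joint_positions": joint angles; "dq": joint speeds; "joint_efforts": joint torques, N m; "eef_pos": TCP position; "tcp_rot": TCP orientation; "force": force on the tool from outside, world axes, zero at the start; "wrist_torque": the same for the moment, N m; "opening": finger opening in m.
Only numpy, scipy, OpenCV 4.12 (cv2) and the standard library are available. Lean on these libraries where they do the work, as an engineer would, in place of code of your own. Each camera call takes 0.05 s, during which the arm holds its last target. There are 200 camera calls.

TASK

Refill the feeder: tip the red bin over the aluminium hopper so that all five black caps land in it, then stand the empty bin upright on the yellow pad again and let go. After that, slide the black feed-rate grip along its track until it is level with the green mark. Leave the bottle, the carton and the tape roll where they are.

Things in the scene. Friction and masses are not known exactly. Their poses are not given: they have to be found in the camera images.
- bin: red plastic picking bin, open on top, 200 g, 150 mm long (x), 86 mm wide (y). Origin: middle of its underside, z up. Flat base from x=-37 to +45 mm, floor and walls 4 mm thick, side and back walls 72 mm high. At -x is its ramped pouring mouth, at +x a white upright grip tab. It starts upright on the yellow pad with the caps inside
- bin_grip (a point): grip point in the white tab on the outside of the bin's back wall: bin frame x=61, y=0, z=94 mm. The tab spans x=44 to 76 mm, is 14 mm thick in y (centred on y=0) and reaches from z=30 to 115 mm; pinch it from above, fingers closing along the bin's y. Axes as the bin's
- bin_lip (a point): middle of the bin's pouring lip: bin frame x=-75, y=0, z=36 mm. In place of a front wall a 40 degree ramp rises to it from the floor at x=-35 mm. Axes as the bin's
- hopper: fixed feeder hopper: square aluminium tray on a blue foot, open on top, 200 x 200 mm outside, walls 4 mm, inner floor 34 mm and rim 100 mm above the table. Origin: centre of its underside, at table height, z up
- pad: fixed yellow square pad, 150 x 150 x 4 mm, lying on the table; origin: centre of its underside
- controller: fixed grey control box, 90 (x) x 200 (y) x 40 mm, z up, origin: centre of its underside. On its top an aluminium slider track runs along its y (40 x 170 mm, 14 mm high)
- rate (a joint): feed-rate slider position in m, 0 to 0.12, growing along the controller's +y; the grip's centre is at controller y = value - 0.060 (x=0). Needs about 2 N to slide and stays where it is left
- rate_top (a point): middle of the top of the black slider grip, a block 28 (controller x) x 20 (controller y) x 40 mm high whose top is 94.5 mm above the table
- mark: fixed green mark beside the slider track on the control box, on its +x edge, 20 (x) x 8 (y) x 16 mm, axes parallel to the controller's; origin: centre of its underside, at the controller's top. The grip is set when its middle is at the same place along the track (y) as the mark's middle
- bottle: green bottle with a white cap, 66 mm diameter, 190 mm tall, a bystander; origin: centre of its underside
- carton: small cardboard carton, 100 x 100 x 70 mm, a bystander; origin: centre of its underside
- tape: orange roll of tape lying flat, 90 mm diameter, 40 mm high, a bystander; origin: centre of its underside
- cap1: black square tube end cap: flange 22 x 22 x 5 mm with an 18 x 18 x 15 mm plug on it, 20 mm high in all, 15 g; origin: centre of the flange's outer face. One of five alike, loose in the bin at the start (floor 4 mm above the bin's origin)
- cap2: black square tube end cap: flange 22 x 22 x 5 mm with an 18 x 18 x 15 mm plug on it, 20 mm high in all, 15 g; origin: centre of the flange's outer face. One of five alike, loose in the bin at the start (floor 4 mm above the bin's origin)
- cap3: black square tube end cap: flange 22 x 22 x 5 mm with an 18 x 18 x 15 mm plug on it, 20 mm high in all, 15 g; origin: centre of the flange's outer face. One of five alike, loose in the bin at the start (floor 4 mm above the bin's origin)
- cap4: black square tube end cap: flange 22 x 22 x 5 mm with an 18 x 18 x 15 mm plug on it, 20 mm high in all, 15 g; origin: centre of the flange's outer face. One of five alike, loose in the bin at the start (floor 4 mm above the bin's origin)
- cap5: black square tube end cap: flange 22 x 22 x 5 mm with an 18 x 18 x 15 mm plug on it, 20 mm high in all, 15 g; origin: centre of the flange's outer face. One of five alike, loose in the bin at the start (floor 4 mm above the bin's origin)

How it is judged:
By the outcome, as a careful person would: the job done as asked, in the order asked, and still so for the second after the job is handed in, with the robot touching nothing.
It also fails if it takes over 69 s, if anything falls off the work surface, if the arm or the gripper's body presses on something with over 40 N, if the wrist force passes 120 N, or if a joint passes its speed limit or range.

## Working session

There is one attempt and no reset: what is moved stays moved. The work goes in short steps, Python scripts to look and compute and a tool call to move; the robot and the scene stay as the last step left them, time stands still between calls to the robot, and variables do not carry over. Pictures are saved under pics/ and viewed, about 8 in all and at most 12, crops included, and the job is handed in when it is done.

Besides the shell and the picture viewer there is one more tool, called after "Request:" by a JSON object that holds its "api" and its "payload", one argument or row to a line. apply_moves: Moves the arm, as the interface text tells. Its arguments: {"type":"object","properties":{"rows":{"type":"array"},"claw":{"type":"number"},"squeeze":{"type":"number"}},"required":["rows"]}

```bash
mkdir -p pics; ls; cat > h.py <<'E'
import numpy as np, cv2
from plant import status, camera, ticket
from scipy.spatial.transform import Rotation as R
def cloud(c):
    K=np.array(c["camera_matrix"]);h,w=c["range_z"].shape
    u,v=np.meshgrid(np.arange(w),np.arange(h))
    p=cv2.undistortPoints(np.stack([u,v],-1).reshape(-1,1,2).astype(float),K,np.array([c["k1"],0,0,0.])).reshape(h,w,2)
    d=np.dstack([p,np.ones((h,w))])
    P=(d*c["range_z"][...,None])@np.array(c["rotation"]).T+np.array(c["eye"])
    return P, d@np.array(c["rotation"]).T
def save(c,n): cv2.imwrite(f"pics/{n}.png",c["pixels"][...,::-1])
E
python3 - <<'E'
from h import *
for n in("scene","top"):
    c=camera(n);save(c,n+"0");np.savez(n+"0.npz",**c);print(n,c["eye"],c["k1"],c["camera_matrix"],c["rotation"])
print(status.state())
E
```

```text
pics
scene [1.47480839 0.37456156 1.39970928] -0.14968819074116496 [[515.78017876   0.         312.01738979]
 [  0.         515.78017876 201.18180088]
 [  0.           0.           1.        ]] [-1.52478303 -2.22004041  0.74430979]
top [0.38309568 0.01690595 1.48705993] 0.04158488649009224 [[433.89472653   0.         322.94674486]
 [  0.         433.89472653 199.42326568]
 [  0.           0.           1.        ]] [-2.17586092  2.14694395 -0.14531174]
{'time': 0.1, 'joint_positions': array([-1.28099717e+00,  3.20240240e-01,  1.56554621e+00, -8.10814172e-06,
        1.25741817e+00, -2.00205126e-02]), 'dq': array([ 4.48729803e-04, -7.32398105e-04, -4.01518881e-03,  5.84565140e-04,
       -4.62065898e-05, -1.14578432e-03]), 'joint_efforts': array([ 6.70156187e-04, -4.13332844e+01, -2.32509452e+01,  7.29241641e-02,
        4.21917520e-02, -4.75888351e-05]), 'eef_pos': array([ 0.17515015, -0.54713608,  0.17690157]), 'tcp_rot': array([-1.33898992,  0.97893144, -0.97679597]), 'force': array([-0.03635148,  0.18476347, -0.26997999]), 'wrist_torque': array([-0.01568071, -0.06099281,  0.01406461]), 'opening': 0.09113855435128118}
```

```bash
sed -i 's/np.array(c\["rotation"\]).T/R.from_rotvec(c["rotation"]).as_matrix().T/g' h.py; python3 - <<'E'
from h import *
print(R.from_rotvec(status.state()["tcp_rot"]).as_matrix().round(3))
c=dict(np.load("top0.npz"));P,_=cloud(c)
hsv=cv2.cvtColor(c["pixels"],cv2.COLOR_RGB2HSV)
for n,lo,hi in [("yellow",(22,120,80),(35,255,255)),("green",(40,90,40),(85,255,255)),("red",(0,150,60),(6,255,255)),("blue",(100,120,50),(125,255,255)),("orange",(8,150,100),(20,255,255)),("black",(0,0,0),(180,255,45))]:
    m=cv2.inRange(hsv,lo,hi);k,l,s,ce=cv2.connectedComponentsWithStats(m)
    for i in range(1,k):
        if s[i,4]>25:
            q=P[l==i];q=q[q[:,2]>-.05]
            print(n,s[i],np.median(q,0).round(3),q.min(0).round(3),q.max(0).round(3))
E
```

```text
[[ 0.305 -0.     0.952]
 [-0.952  0.002  0.305]
 [-0.002 -1.     0.   ]]
yellow [217 189  52  51 822] [0.541 0.245 0.004] [ 0.383  0.017 -0.006] [0.6   0.363 1.487]
red [225 202  31  39 715] [0.474 0.279 0.023] [ 0.383  0.017 -0.001] [0.548 0.324 1.487]
orange [   0  130   54  145 1009] [ 0.555  0.985 -0.03 ] [ 0.306  0.017 -0.045] [0.801 1.134 1.487]
orange [314 135  26  25 298] [ 0.745 -0.007  0.039] [ 0.383 -0.05  -0.005] [0.795 0.037 1.487]
orange [224 204   3  25  26] [0.503 0.326 0.075] [ 0.463  0.317 -0.005] [0.548 0.342 0.082]
orange [501 233  15  28 181] [ 0.411 -0.595  0.07 ] [ 0.372 -0.622  0.061] [0.46  0.017 1.487]
orange [  0 389  28  11 240] [0.383 0.017 1.487] [0.383 0.017 1.487] [0.383 0.017 1.487]
black [   0    4  640   29 6560] [0.383 0.017 1.487] [0.383 0.017 1.487] [0.383 0.017 1.487]
black [  541   139    99   121 11229] [0.383 0.017 1.487] [ 0.383 -1.09  -0.05 ] [0.791 0.017 1.487]
black [  22  161   52  110 1626] [ 0.438  0.948 -0.045] [ 0.383  0.017 -0.049] [0.511 0.978 1.487]
black [321 207  10  26  55] [ 0.481 -0.003  0.091] [ 0.454 -0.02   0.046] [0.538 0.01  0.1  ]
black [144 242  17  19 207] [0.386 0.548 0.063] [0.357 0.543 0.008] [0.415 0.568 0.117]
black [ 448  315  158   85 3973] [ 0.187 -0.465  0.569] [ 0.115 -0.691 -0.003] [0.383 0.017 1.487]
black [ 289  330  148   70 5238] [ 0.163 -0.065  0.539] [-0.017 -0.263 -0.009] [0.383 0.1   1.487]
black [  61  355  171   45 4745] [0.051 0.496 0.2  ] [-0.078  0.017 -0.007] [0.383 0.716 1.487]
black [558 357  67  43 898] [ 0.124 -0.513  0.562] [ 0.107 -0.593  0.46 ] [0.383 0.017 1.487]
black [414 383  30  17  43] [ 0.164 -0.167  0.753] [ 0.156 -0.194  0.726] [ 0.173 -0.138  0.759]
black [  0 384  42  16 253] [0.383 0.017 1.487] [0.383 0.017 1.487] [0.383 0.017 1.487]
black [613 389  27  11 191] [0.383 0.017 1.487] [0.383 0.017 1.487] [0.383 0.017 1.487]
```

View pics/top0.png

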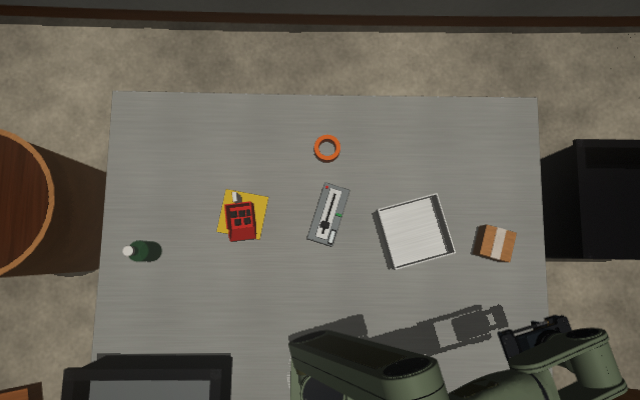

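View pics/scene0.png

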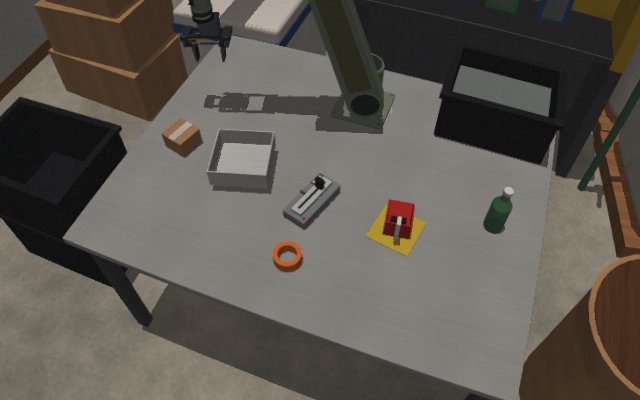

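```bash
cat > m.py <<'E'
from h import *
def rect(q):
    r=cv2.minAreaRect((q[:,:2]*1000).astype(np.float32));return np.round(r[0],1),np.round(r[1],1),round(r[2],1),len(q),np.median(q,0).round(4)
def reg(P,ok,x0,x1,y0,y1,z0,z1):
    return ok&(P[...,0]>x0)&(P[...,0]<x1)&(P[...,1]>y0)&(P[...,1]<y1)&(P[...,2]>z0)&(P[...,2]<z1)
if __name__=="__main__":
  for n in("top0","scene0"):
    c=dict(np.load(n+".npz"));P,_=cloud(c);ok=c["range_z"]>0.1
    hsv=cv2.cvtColor(c["pixels"],cv2.COLOR_RGB2HSV);S=hsv[...,1];V=hsv[...,2];H=hsv[...,0]
    g=lambda *a:reg(P,ok,*a)
    print(n)
    print("table z",np.median(P[g(.3,.4,.1,.2,-.03,.03)][:,2]))
    for k,m in dict(binrim=g(.38,.65,.15,.4,.068,.09)&(S>120),binred=g(.38,.65,.15,.4,.03,.09)&(S>150)&((H<9)|(H>174)),tab=g(.45,.68,.15,.4,.085,.13),pad=g(.38,.68,.12,.4,-.01,.02)&(S>120)&(H>18)&(H<38),
       hop=g(.3,.62,-.5,-.15,.09,.115),ctrl=g(.3,.65,-.12,.13,.03,.07),grip=g(.3,.65,-.12,.13,.08,.11),mark=g(.3,.65,-.12,.13,.03,.09)&(H>45)&(H<90)&(S>80),
       tape=g(.65,.85,-.1,.1,.03,.05),carton=g(.3,.6,-.75,-.5,.06,.08),bottle=g(.25,.55,.4,.75,.05,.25)).items():
        q=P[m]
        if len(q)>3: print(k,*rect(q))
        else: print(k,len(q))
E
python3 m.py
```

```text
top0
table z 0.0004068114371967857
binrim [507.1 280.1] [79.8 86.8] 7.6 118 [0.5221 0.2931 0.0754]
binred [487.2 276.8] [119.7  85.4] 7.4 288 [0.4664 0.2684 0.0513]
tab [560.5 287.2] [30.8 14.6] 2.9 64 [0.5589 0.285  0.1161]
pad [516.1 280.4] [150.8 149.5] 80.1 832 [0.5401 0.2451 0.004 ]
hop [ 461.1 -293.4] [200.  203.7] 15.9 419 [ 0.4613 -0.301   0.099 ]
ctrl [517.2 -12.6] [ 89.8 200.5] 73.2 1523 [ 0.5178 -0.0129  0.0427]
grip [477.9  -1. ] [27.4 19.5] 74.0 54 [4.783e-01 1.000e-04 9.320e-02]
mark [513.1 -48.1] [18.7  7.2] 78.7 15 [ 0.5131 -0.0461  0.0562]
tape [744.7  -5.7] [87.8 85.5] 0.9 315 [ 0.7443 -0.0045  0.039 ]
carton [ 427.3 -562.8] [102.7 101.2] 74.6 1002 [ 0.427  -0.5618  0.0702]
bottle [388.8 570.5] [63.1 55.3] 2.6 543 [0.3884 0.5624 0.1289]
scene0
table z -0.0015798106698237113
binrim [514.7 279.4] [85.5 86.8] 7.9 102 [0.5448 0.2852 0.0741]
binred [493.8 277.4] [127.6  84.8] 8.0 357 [0.5454 0.2783 0.0449]
tab [567.9 286.8] [38.2 14. ] 8.6 69 [0.5776 0.2872 0.1155]
pad [522.8 278.5] [150.2 152.1] 80.5 978 [0.5553 0.2881 0.0037]
hop [ 465.3 -293.8] [215. 204.] 16.0 465 [ 0.485  -0.298   0.0972]
ctrl [523.2 -11.2] [ 93.1 206.2] 72.9 1292 [ 0.5397 -0.0086  0.0416]
grip [486.2  -1.3] [31.  22.2] 75.0 60 [0.488  0.0011 0.0919]
mark [518.8 -46.9] [18.9  9.6] 71.0 18 [ 0.5186 -0.048   0.0522]
tape [751.9  -6.1] [91.  86.7] 22.1 380 [ 0.7528 -0.005   0.0384]
carton [ 432.4 -563. ] [108.6 105. ] 76.0 575 [ 0.4354 -0.5601  0.0689]
bottle [402.4 574.7] [67.7 52.7] 84.1 650 [0.4096 0.5729 0.1208]
```

Request:
{"api": "apply_moves", "payload": {
  "rows": [
    {"ty":-60,"twist":10},
    {"ty":-60},
    {"tz":60},
    {"tz":60},
    {"tz":60}
  ],
  "claw": 60
}}

```text
invalid input
```

```bash
cat > go.py <<'E'
from h import *
import sys
# go.py x y z az : tool-frame delta (mm) and twist to TCP target (mm)
s=status.state();M=R.from_rotvec(s["tcp_rot"]).as_matrix();p=s["eef_pos"]*1000
az=np.degrees(np.arctan2(M[1,0],M[0,0]))
print("t",round(s["time"],2),"p",p.round(1),"az",az.round(2),"tilt",M[:,1].round(3),"F",s["force"].round(2),"open",round(s["opening"]*1000,1),"q",s["joint_positions"].round(2))
if len(sys.argv)>3:
    d=np.array(list(map(float,sys.argv[1:4])))-p
    print("tool d",(M.T@d).round(1),"cur len",np.linalg.norm(d).round(1))
    if len(sys.argv)>4:
        a=np.radians(float(sys.argv[4]));x=np.array([np.cos(a),np.sin(a),0]);y=np.array([0,0,-1.]);M2=np.c_[x,y,np.cross(x,y)]
        print("after-twist d",(M2.T@d).round(1),"dAz",float(sys.argv[4])-az)
E
python3 go.py 555 280 300 -82.2
```

```text
t 0.1 p [ 175.2 -547.1  176.9] az -72.25 tilt [-0.     0.002 -1.   ] F [-0.04  0.18 -0.27] open 91.1 q [-1.28  0.32  1.57 -0.    1.26 -0.02]
tool d [-672.1 -122.   614. ] cur len 918.5
after-twist d [-767.9 -123.1  488.6] dAz -9.951504437880615
```

Request:
{"api": "apply_moves", "payload": {
  "rows": [
    {"tx":0,"ty":-60,"tz":0,"twist":10},
    {"tx":0,"ty":-60,"tz":0,"twist":0},
    {"tx":0,"ty":0,"tz":60,"twist":0},
    {"tx":0,"ty":0,"tz":60,"twist":0},
    {"tx":0,"ty":0,"tz":60,"twist":0}
  ],
  "claw": 60,
  "squeeze": 20
}}

```text
time: 0.72
eef_pos: [0.3536, -0.5243, 0.2981]
tcp_rot: [-1.261, 1.124, -1.115]
force: [-0.3, -1.0, 0.5]
opening: 0.0602
```

```bash
python3 go.py 555 280 300 -82.2
```

```text
t 0.72 p [ 353.6 -524.3  298.1] az -83.11 tilt [-0.002  0.006 -1.   ] F [-0.3  -0.96  0.48] open 60.2 q [-1.    0.38  1.18  0.    1.59  0.45]
tool d [-774.3    2.3  296.5] cur len 829.2
after-twist d [-769.6   -1.9  308.7] dAz 0.9062640870926799
```

Request:
{"api": "apply_moves", "payload": {
  "rows": [
    {"tx":-56,"ty":0,"tz":21,"twist":0},
    {"tx":-56,"ty":0,"tz":21,"twist":0},
    {"tx":-56,"ty":0,"tz":21,"twist":0},
    {"tx":-56,"ty":0,"tz":21,"twist":0},
    {"tx":-56,"ty":0,"tz":21,"twist":0}
  ]
}}

```text
time: 1.35
eef_pos: [0.429, -0.2267, 0.293]
tcp_rot: [-1.258, 1.132, -1.106]
force: [0.6, -0.1, 0.6]
opening: 0.0596
```

Request:
{"api": "apply_moves", "payload": {
  "rows": [
    {"tx":-56,"ty":0,"tz":21,"twist":0},
    {"tx":-56,"ty":0,"tz":21,"twist":0},
    {"tx":-56,"ty":0,"tz":21,"twist":0},
    {"tx":-56,"ty":0,"tz":21,"twist":0},
    {"tx":-40,"ty":0,"tz":21,"twist":0}
  ]
}}

```text
time: 1.98
eef_pos: [0.5012, 0.0582, 0.2952]
tcp_rot: [-1.259, 1.133, -1.105]
force: [0.7, -0.7, 1.0]
opening: 0.0597
```

```bash
python3 go.py 555 280 300 -82.2; python3 - <<'E'
from h import *
c=camera("wrist");save(c,"w1");np.savez("w1.npz",**c)
E
```

```text
t 1.98 p [501.2  58.2 295.2] az -83.06 tilt [-0.009  0.015 -1.   ] F [ 0.66 -0.65  1.04] open 59.7 q [0.08 0.16 1.49 0.02 1.5  1.53]
tool d [-213.7   -2.1   80.2] cur len 228.3
after-twist d [-212.4   -4.8   83.4] dAz 0.8575934180220202
```

View pics/w1.png

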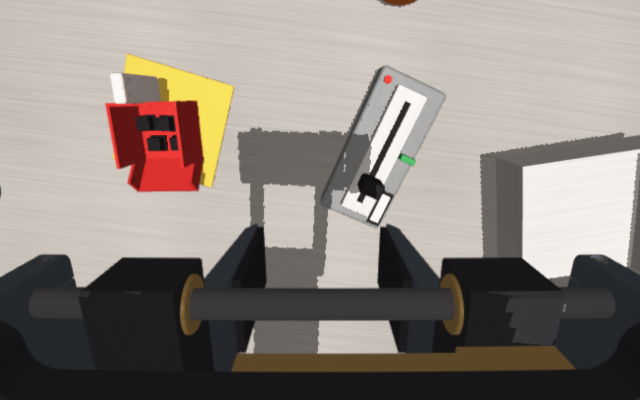

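```bash
sed -i 's/("top0","scene0")/sys.argv[1:]/;1a import sys' m.py; python3 - <<'E'
from h import *
c=camera("wrist");np.savez("w2.npz",**c)
E
python3 m.py w2 2>&1 | head -12; python3 go.py
```

```text
File "m.py", line 8
    for n insys.argv[1:]:
          ^^^^^
SyntaxError: invalid syntax
t 2.08 p [502.   59.7 294.5] az -82.83 tilt [-0.01   0.016 -1.   ] F [-0.88 -0.98  0.66] open 60.0 q [0.08 0.16 1.49 0.02 1.5  1.53]
```

```bash
sed -i 's/insys/in sys/' m.py; python3 m.py w2 2>&1 | head -12
```

```text
w2
table z 0.0006303695402466447
binrim [523.8 280.8] [110.9  88. ] 7.8 1021 [0.5171 0.2793 0.0757]
binred [490.  275.8] [118.   87.4] 7.8 3669 [0.4949 0.2873 0.0518]
tab [562.9 286. ] [32.  14.8] 8.9 828 [0.5636 0.2811 0.1147]
pad [518.4 278.5] [149.9 148.7] 80.2 4214 [0.5601 0.2326 0.0044]
hop [ 491.7 -250.9] [122.2 135.1] 16.4 1385 [ 0.5252 -0.1962  0.0995]
ctrl [518.6 -14.8] [ 90.8 201.3] 73.3 9837 [ 0.5321 -0.0136  0.0416]
grip [479.9  -2.8] [28.1 20.3] 72.5 417 [ 0.4818 -0.0018  0.0944]
mark [515.4 -47.5] [19.3  7.4] 73.4 102 [ 0.516  -0.0468  0.0563]
tape [703.7 -12.5] [ 2.7 29.1] 8.1 58 [ 0.7031 -0.0117  0.0359]
carton 0
```

```bash
python3 go.py 564 286 160 -82.2
```

```text
t 2.08 p [502.   59.7 294.5] az -82.83 tilt [-0.01   0.016 -1.   ] F [-0.88 -0.98  0.66] open 60.0 q [0.08 0.16 1.49 0.02 1.5  1.53]
tool d [-214.4  137.6   90.8] cur len 270.4
after-twist d [-215.8  134.5   92.1] dAz 0.6342089680599798
```

Request:
{"api": "apply_moves", "payload": {
  "rows": [
    {"tx":-54,"ty":0,"tz":23,"twist":-0.6},
    {"tx":-54,"ty":0,"tz":23,"twist":0},
    {"tx":-54,"ty":45,"tz":23,"twist":0},
    {"tx":-54,"ty":45,"tz":23,"twist":0},
    {"tx":0,"ty":45,"tz":0,"twist":0}
  ]
}}

```text
time: 2.7
eef_pos: [0.563, 0.272, 0.1755]
tcp_rot: [-1.258, 1.119, -1.1]
force: [-0.3, -0.7, -0.4]
opening: 0.0599
```

```bash
python3 go.py 564 286 82 -82.2
```

```text
t 2.7 p [563.  272.  175.5] az -82.44 tilt [-0.002  0.015 -1.   ] F [-0.27 -0.67 -0.41] open 59.9 q [0.42 0.4  1.45 0.02 1.29 1.86]
tool d [-12.3  93.7   2.8] cur len 94.5
after-twist d [-13.7  93.5   2.9] dAz 0.23790944417636695
```

Request:
{"api": "apply_moves", "payload": {
  "rows": [
    {"tx":-13,"ty":10,"tz":2,"twist":0},
    {"tx":0,"ty":20,"tz":0,"twist":0},
    {"tx":0,"ty":25,"tz":0,"twist":0},
    {"tx":0,"ty":25,"tz":0,"twist":0},
    {"tx":0,"ty":0,"tz":0,"twist":0}
  ]
}}

```text
time: 3.32
eef_pos: [0.5648, 0.2862, 0.0955]
tcp_rot: [-1.256, 1.122, -1.102]
force: [0.8, -0.4, 0.1]
opening: 0.0601
```

```bash
python3 go.py 564 286 82 -82.2
```

```text
t 3.33 p [564.8 286.2  95.5] az -82.63 tilt [-0.001  0.016 -1.   ] F [ 0.76 -0.39  0.09] open 60.1 q [0.44 0.46 1.55 0.02 1.12 1.88]
tool d [ 0.3 13.4 -0.9] cur len 13.5
after-twist d [ 0.1 13.5 -0.9] dAz 0.4256804020682665
```

Down, close, and lift a little.

Request:
{"api": "apply_moves", "payload": {
  "rows": [
    {"tx":0,"ty":13,"tz":-1,"twist":-0.4},
    {"tx":0,"ty":0,"tz":0,"twist":0}
  ]
}}

```text
time: 3.58
eef_pos: [0.5659, 0.2869, 0.085]
tcp_rot: [-1.253, 1.114, -1.098]
force: [-0.5, -0.2, -0.3]
opening: 0.0601
```

Request:
{"api": "apply_moves", "payload": {
  "rows": [
    {"tx":0,"ty":0,"tz":0,"twist":0},
    {"tx":0,"ty":0,"tz":0,"twist":0},
    {"tx":0,"ty":0,"tz":0,"twist":0},
    {"tx":0,"ty":0,"tz":0,"twist":0},
    {"tx":0,"ty":0,"tz":0,"twist":0}
  ],
  "claw": 0,
  "squeeze": 50
}}

```text
time: 4.2
eef_pos: [0.5672, 0.2874, 0.0873]
tcp_rot: [-1.249, 1.112, -1.099]
force: [-0.1, -0.2, -0.6]
opening: 0.0129
```

```bash
python3 go.py 564 286 82 -82.2
```

```text
t 4.2 p [567.2 287.4  87.3] az -82.24 tilt [ 0.008  0.02  -1.   ] F [-0.13 -0.24 -0.61] open 12.9 q [0.44 0.47 1.56 0.02 1.09 1.87]
tool d [ 1.1  5.3 -3.4] cur len 6.4
after-twist d [ 1.   5.3 -3.4] dAz 0.04115943314229753
```

Request:
{"api": "apply_moves", "payload": {
  "rows": [
    {"tx":0,"ty":-15,"tz":0,"twist":0},
    {"tx":0,"ty":-30,"tz":0,"twist":0},
    {"tx":0,"ty":-40,"tz":0,"twist":0},
    {"tx":0,"ty":-40,"tz":0,"twist":0},
    {"tx":0,"ty":-35,"tz":0,"twist":0}
  ]
}}

```text
time: 4.82
eef_pos: [0.5648, 0.2836, 0.253]
tcp_rot: [-1.253, 1.114, -1.098]
force: [0.8, 0.4, 0.2]
opening: 0.0003
```

```bash
python3 go.py; python3 - <<'E'
from h import *
c=camera("scene");cv2.imwrite("pics/s1.png",cv2.resize(c["pixels"][100:300,280:560,::-1],None,fx=2.5,fy=2.5))
E
```

```text
t 4.83 p [564.8 283.6 253. ] az -82.24 tilt [ 0.004  0.019 -1.   ] F [0.82 0.4  0.21] open 0.3 q [0.44 0.37 1.3  0.02 1.46 1.87]
```

View pics/s1.png

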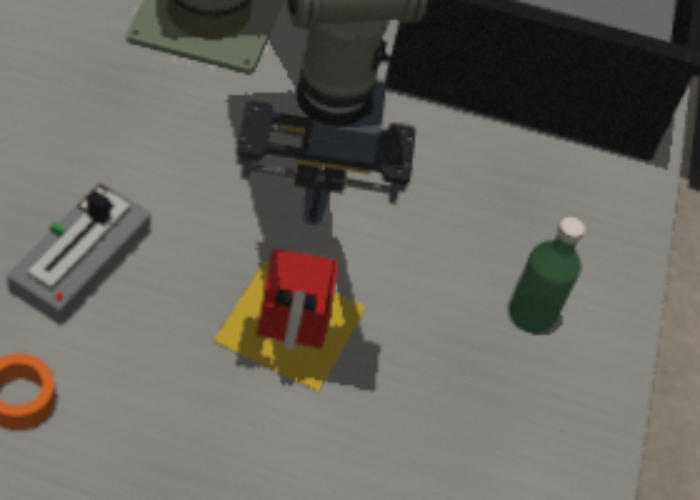

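Request:
{"api": "apply_moves", "payload": {
  "rows": [
    {"tx":0,"ty":-20,"tz":-60,"twist":0},
    {"tx":0,"ty":0,"tz":-40,"twist":0},
    {"tx":0,"ty":0,"tz":0,"twist":0}
  ],
  "claw": 50
}}

```text
time: 5.25
eef_pos: [0.4682, 0.2711, 0.2804]
tcp_rot: [-1.237, 1.106, -1.101]
force: [0.7, 0.2, 0.1]
opening: 0.0271
```

```bash
python3 - <<'E'
from h import *
c=camera("wrist");np.savez("w3.npz",**c);save(c,"w3")
E
python3 m.py w3 | grep -v None | head -6;python3 go.py
```

```text
w3
table z 0.0006008659417375828
binrim [508.1 279. ] [79.5 86.2] 7.8 831 [0.5266 0.2864 0.0765]
binred [489.  276.2] [118.   85.7] 7.8 2013 [0.4758 0.2759 0.0502]
tab [562.7 286.4] [32.  13.3] 7.9 462 [0.5628 0.2862 0.119 ]
pad [518.1 279. ] [149.6 148.5] 80.3 5868 [0.5541 0.278  0.0045]
t 5.3 p [469.8 271.5 280.7] az -82.29 tilt [ 0.021  0.027 -0.999] F [-1.07  0.51  0.31] open 31.6 q [0.49 0.2  1.47 0.01 1.44 1.93]
```

View pics/w3.png

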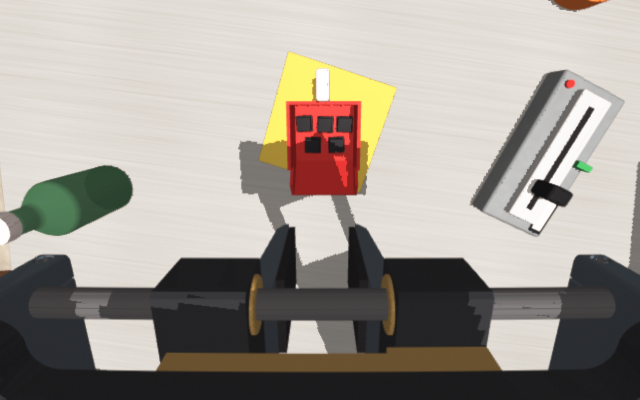

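```bash
python3 go.py 564 286.3 130 -82.2
```

```text
t 5.3 p [469.8 271.5 280.7] az -82.29 tilt [ 0.021  0.027 -0.999] F [-1.07  0.51  0.31] open 31.6 q [0.49 0.2  1.47 0.01 1.44 1.93]
tool d [  1.5 152.9  91.7] cur len 178.3
after-twist d [ -1.9 150.7  95.3] dAz 0.08746364293325826
```

Request:
{"api": "apply_moves", "payload": {
  "rows": [
    {"tx":0,"ty":20,"tz":45,"twist":0},
    {"tx":0,"ty":20,"tz":45,"twist":0},
    {"tx":0,"ty":40,"tz":0,"twist":0},
    {"tx":0,"ty":40,"tz":0,"twist":0},
    {"tx":0,"ty":0,"tz":0,"twist":0}
  ]
}}

```text
time: 5.92
eef_pos: [0.5722, 0.2885, 0.1615]
tcp_rot: [-1.226, 1.102, -1.105]
force: [1.0, 0.3, 0.6]
opening: 0.0498
```

```bash
python3 go.py 563.5 286.3 82 -82.2
```

```text
t 5.92 p [572.2 288.5 161.5] az -82.36 tilt [ 0.029  0.03  -0.999] F [0.96 0.32 0.63] open 49.8 q [0.44 0.41 1.47 0.02 1.23 1.87]
tool d [  3.1  79.1 -11.5] cur len 80.0
after-twist d [ 1.  79.5 -8.9] dAz 0.16391525914362148
```

Request:
{"api": "apply_moves", "payload": {
  "rows": [
    {"tx":1.5,"ty":25,"tz":-8,"twist":0},
    {"tx":1.5,"ty":25,"tz":-4,"twist":0},
    {"tx":0,"ty":22,"tz":0,"twist":0},
    {"tx":0,"ty":5,"tz":0,"twist":0}
  ]
}}

```text
time: 6.42
eef_pos: [0.5713, 0.2891, 0.0906]
tcp_rot: [-1.211, 1.095, -1.109]
force: [0.6, 0.8, -0.8]
opening: 0.05
```

```bash
python3 go.py 563.5 286.3 82 -82.2
```

```text
t 6.42 p [571.3 289.1  90.6] az -82.39 tilt [ 0.043  0.036 -0.998] F [ 0.58  0.77 -0.85] open 50.0 q [0.44 0.45 1.59 0.02 1.05 1.87]
tool d [ 2.   8.2 -8.5] cur len 11.9
after-twist d [ 1.7  8.6 -8.1] dAz 0.19023554544702392
```

Request:
{"api": "apply_moves", "payload": {
  "rows": [
    {"tx":1.5,"ty":9,"tz":-8,"twist":0},
    {"tx":0,"ty":1,"tz":-1,"twist":0}
  ]
}}

```text
time: 6.68
eef_pos: [0.5646, 0.2874, 0.0823]
tcp_rot: [-1.207, 1.092, -1.11]
force: [-0.4, 0.1, -0.4]
opening: 0.0494
```

Request:
{"api": "apply_moves", "payload": {
  "rows": [
    {"tx":0,"ty":0,"tz":0,"twist":0},
    {"tx":0,"ty":0,"tz":0,"twist":0},
    {"tx":0,"ty":0,"tz":0,"twist":0},
    {"tx":0,"ty":0,"tz":0,"twist":0},
    {"tx":0,"ty":0,"tz":0,"twist":0}
  ],
  "claw": 0,
  "squeeze": 50
}}

```text
time: 7.3
eef_pos: [0.5659, 0.288, 0.0846]
tcp_rot: [-1.203, 1.09, -1.11]
force: [-0.5, -1.4, -0.6]
opening: 0.0026
```

Request:
{"api": "apply_moves", "payload": {
  "rows": [
    {"tx":0,"ty":0,"tz":0,"twist":0},
    {"tx":0,"ty":0,"tz":0,"twist":0},
    {"tx":0,"ty":0,"tz":0,"twist":0}
  ]
}}

```text
time: 7.68
eef_pos: [0.5658, 0.288, 0.0845]
tcp_rot: [-1.203, 1.09, -1.11]
force: [0.3, 0.5, -0.3]
opening: 0.0003
```

```bash
python3 go.py 563.5 286.3 82 -82.2
```

```text
t 7.67 p [565.8 288.   84.5] az -82.38 tilt [ 0.051  0.04  -0.998] F [ 0.26  0.52 -0.32] open 0.3 q [0.44 0.45 1.61 0.02 1.02 1.87]
tool d [ 1.4  2.3 -2.7] cur len 3.8
after-twist d [ 1.4  2.5 -2.5] dAz 0.18182073168944157
```

```bash
python3 - <<'E'
from h import *
c=camera("wrist");np.savez("w4.npz",**c)
d=camera("scene")
a=c["pixels"][60:400,120:560];b=cv2.resize(d["pixels"][130:270,340:480],(340,340))
cv2.imwrite("pics/c4.png",np.hstack([a,b])[...,::-1])
P,_=cloud(c);ok=c["range_z"]>.05
np.set_printoptions(suppress=True)
for v in (250,270,290):
  for u in (270,300,320,340,370): print(v,u,P[v,u].round(3),c["pixels"][v,u],end=' | ')
  print()
E
```

```text
250 270 [0.543 0.32  0.075] [121  28  26] | 250 300 [0.577 0.296 0.154] [45 48 53] | 250 320 [0.577 0.288 0.151] [45 41 41] | 250 340 [0.58  0.279 0.154] [45 49 53] | 250 370 [0.552 0.253 0.073] [108  23  22] | 
270 270 [0.595 0.3   0.215] [27 26 29] | 270 300 [0.596 0.293 0.214] [26 26 29] | 270 320 [0.577 0.287 0.171] [38 35 35] | 270 340 [0.597 0.283 0.214] [25 25 28] | 270 370 [0.599 0.276 0.215] [27 26 28] | 
290 270 [0.594 0.299 0.224] [27 26 29] | 290 300 [0.596 0.292 0.224] [26 26 28] | 290 320 [0.592 0.287 0.215] [53 52 52] | 290 340 [0.597 0.283 0.224] [27 27 30] | 290 370 [0.597 0.276 0.223] [25 25 27] |
```

View pics/c4.png

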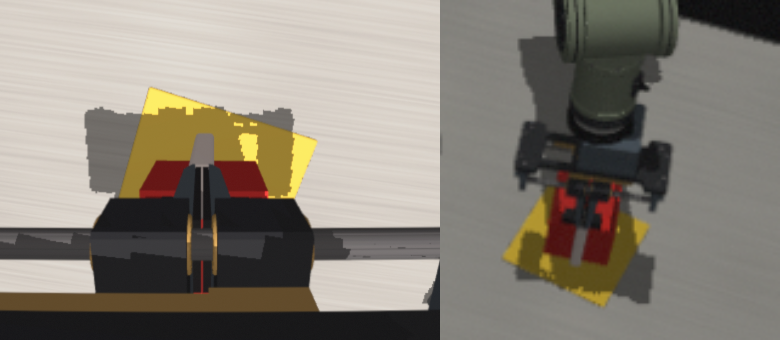

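```bash
python3 - <<'E'
from h import *
np.set_printoptions(suppress=True)
for n in ("w2","w3","w4"):
  c=dict(np.load(n+".npz"));P,_=cloud(c);print(n,c["eye"].round(3),R.from_rotvec(c["rotation"]).as_matrix().round(3).tolist())
c=dict(np.load("w3.npz"));P,_=cloud(c);
for u,v in((290,230),(290,240),(285,250),(280,265),(352,230),(355,250)): print(u,v,P[v,u].round(3),c["range_z"][v,u].round(3))
c=dict(np.load("w4.npz"));P,_=cloud(c);
for v in range(190,262,6): print(v,[(P[v,u].round(3).tolist(),c["pixels"][v,u].tolist()) for u in(312,324,336)])
d=camera("scene");P,_=cloud(d);ok=d["range_z"]>.1
m=ok&(P[...,0]>.5)&(P[...,0]<.63)&(P[...,1]>.24)&(P[...,1]<.33)&(P[...,2]>.09)&(P[...,2]<.16)
for p,k in zip(P[m][::3].round(3).tolist(),d["pixels"][m][::3].tolist()): print(p,k)
E
```

```text
w2 [0.583 0.068 0.502] [[0.124, -0.95, -0.288], [-0.992, -0.124, -0.016], [-0.02, 0.288, -0.957]]
w3 [0.543 0.276 0.49 ] [[0.134, -0.956, -0.262], [-0.991, -0.136, -0.013], [-0.023, 0.261, -0.965]]
w4 [0.634 0.29  0.296] [[0.132, -0.964, -0.231], [-0.991, -0.136, 0.001], [-0.032, 0.229, -0.973]]
290 230 [0.48  0.287 0.322] 0.178
290 240 [0.48  0.286 0.335] 0.165
285 250 [0.479 0.287 0.346] 0.155
280 265 [0.48  0.287 0.363] 0.139
352 230 [0.485 0.256 0.322] 0.177
355 250 [0.484 0.256 0.347] 0.154
190 [([0.573, 0.299, 0.004], [153, 127, 50]), ([0.574, 0.289, 0.005], [154, 128, 50]), ([0.576, 0.279, 0.004], [153, 126, 49])]
196 [([0.568, 0.299, 0.005], [154, 127, 49]), ([0.579, 0.289, 0.048], [126, 115, 111]), ([0.571, 0.278, 0.005], [154, 127, 50])]
202 [([0.563, 0.298, 0.005], [154, 127, 50]), ([0.579, 0.288, 0.066], [126, 116, 111]), ([0.566, 0.278, 0.005], [154, 126, 49])]
208 [([0.558, 0.297, 0.006], [142, 120, 64]), ([0.579, 0.288, 0.083], [125, 115, 111]), ([0.56, 0.277, 0.005], [153, 126, 49])]
214 [([0.577, 0.295, 0.094], [124, 113, 106]), ([0.578, 0.287, 0.096], [126, 116, 112
[... 1172 characters left out ...]
, 36]
[0.584, 0.28, 0.14] [36, 40, 43]
[0.582, 0.288, 0.142] [35, 33, 31]
[0.581, 0.297, 0.145] [32, 36, 39]
[0.582, 0.283, 0.134] [32, 35, 38]
[0.584, 0.292, 0.141] [34, 37, 39]
[0.587, 0.279, 0.133] [44, 22, 23]
[0.585, 0.287, 0.134] [32, 32, 32]
[0.581, 0.295, 0.133] [37, 41, 44]
[0.583, 0.288, 0.127] [52, 50, 47]
[0.583, 0.296, 0.131] [48, 40, 42]
[0.583, 0.288, 0.122] [81, 76, 74]
[0.583, 0.283, 0.113] [85, 76, 73]
[0.581, 0.292, 0.115] [91, 87, 83]
[0.58, 0.286, 0.106] [93, 88, 85]
[0.581, 0.295, 0.112] [84, 60, 57]
[0.583, 0.29, 0.106] [95, 89, 86]
[0.584, 0.285, 0.099] [93, 88, 85]
[0.584, 0.294, 0.104] [94, 88, 85]
[0.58, 0.291, 0.092] [94, 89, 85]
[0.584, 0.289, 0.091] [94, 88, 85]
```

Request:
{"api": "apply_moves", "payload": {
  "rows": [
    {"tx":0,"ty":0,"tz":0,"twist":0},
    {"tx":0,"ty":0,"tz":0,"twist":0},
    {"tx":0,"ty":0,"tz":0,"twist":0},
    {"tx":0,"ty":0,"tz":0,"twist":0},
    {"tx":1,"ty":5,"tz":-1,"twist":0}
  ],
  "claw": 45
}}

```text
time: 8.45
eef_pos: [0.5656, 0.2873, 0.0797]
tcp_rot: [-1.202, 1.09, -1.111]
force: [-0.3, 0.1, -0.0]
opening: 0.0447
```

Request:
{"api": "apply_moves", "payload": {
  "rows": [
    {"tx":1,"ty":15,"tz":-1,"twist":0},
    {"tx":0,"ty":15,"tz":-2,"twist":0},
    {"tx":0,"ty":5,"tz":0,"twist":0}
  ]
}}

```text
time: 8.82
eef_pos: [0.5634, 0.2867, 0.0411]
tcp_rot: [-1.205, 1.091, -1.11]
force: [-1.5, -1.1, 15.7]
opening: 0.0449
```

```bash
python3 go.py 564.5 286.8 44 -82.2;python3 - <<'E'
from h import *
c=camera("wrist");P,_=cloud(c);hsv=cv2.cvtColor(c["pixels"],cv2.COLOR_RGB2HSV)
m=(c["range_z"]>.05)&(hsv[...,2]<62)&(P[...,0]>.5)&(P[...,0]<.6)&(abs(P[...,1]-.286)<.04)&(P[...,2]<.2)&(P[...,2]>.04)&(hsv[...,1]<90)
q=P[m];print(len(q),np.percentile(q,[0,2,50],axis=0).round(3) if len(q) else 0)
E
```

```text
t 8.82 p [563.4 286.7  41.1] az -82.38 tilt [ 0.05   0.039 -0.998] F [-1.46 -1.12 15.68] open 44.9 q [0.44 0.48 1.67 0.02 0.92 1.87]
tool d [-0.1 -2.8  1.2] cur len 3.1
after-twist d [ 0.  -2.9  1.1] dAz 0.17997328428269554
30818 [[0.539 0.246 0.079]
 [0.55  0.248 0.093]
 [0.58  0.292 0.182]]
```

Request:
{"api": "apply_moves", "payload": {
  "rows": [
    {"tx":0,"ty":-6,"tz":0,"twist":0},
    {"tx":0,"ty":0,"tz":3,"twist":0}
  ]
}}

```text
time: 9.12
eef_pos: [0.5667, 0.287, 0.0479]
tcp_rot: [-1.204, 1.09, -1.11]
force: [-0.2, -0.3, -0.4]
opening: 0.045
```

Request:
{"api": "apply_moves", "payload": {
  "rows": [
    {"tx":0,"ty":0,"tz":0,"twist":0},
    {"tx":0,"ty":0,"tz":0,"twist":0},
    {"tx":0,"ty":0,"tz":0,"twist":0},
    {"tx":0,"ty":0,"tz":0,"twist":0},
    {"tx":0,"ty":0,"tz":0,"twist":0}
  ],
  "claw": 0,
  "squeeze": 50
}}

```text
time: 9.75
eef_pos: [0.5674, 0.2857, 0.049]
tcp_rot: [-1.206, 1.087, -1.112]
force: [-0.9, 0.2, 0.7]
opening: 0.0135
```

```bash
python3 go.py 564.5 286.8 44 -82.2
```

```text
t 9.75 p [567.4 285.7  49. ] az -82.28 tilt [ 0.052  0.037 -0.998] F [-0.93  0.16  0.71] open 13.5 q [0.44 0.48 1.66 0.01 0.94 1.87]
tool d [-1.3  4.9 -3. ] cur len 5.9
after-twist d [-1.5  5.  -2.7] dAz 0.07675291732904554
```

Request:
{"api": "apply_moves", "payload": {
  "rows": [
    {"tx":0,"ty":0,"tz":0,"twist":0},
    {"tx":0,"ty":0,"tz":0,"twist":0},
    {"tx":0,"ty":-10,"tz":0,"twist":0},
    {"tx":0,"ty":-20,"tz":0,"twist":0},
    {"tx":0,"ty":-30,"tz":0,"twist":0}
  ]
}}

```text
time: 10.38
eef_pos: [0.5612, 0.2829, 0.1062]
tcp_rot: [-1.214, 1.093, -1.109]
force: [0.7, -0.1, -3.3]
opening: 0.0134
```

Request:
{"api": "apply_moves", "payload": {
  "rows": [
    {"tx":0,"ty":-35,"tz":0,"twist":0},
    {"tx":0,"ty":-35,"tz":0,"twist":0},
    {"tx":0,"ty":-35,"tz":0,"twist":0},
    {"tx":0,"ty":-20,"tz":0,"twist":0}
  ]
}}

```text
time: 10.88
eef_pos: [0.5546, 0.2791, 0.2349]
tcp_rot: [-1.214, 1.095, -1.108]
force: [1.2, -0.0, -3.5]
opening: 0.0138
```

```bash
python3 go.py; python3 - <<'E'
from h import *
d=camera("scene");cv2.imwrite("pics/s5.png",cv2.resize(d["pixels"][90:290,300:540,::-1],None,fx=2.5,fy=2.5))
E
```

```text
t 10.88 p [554.6 279.1 234.9] az -82.33 tilt [ 0.041  0.035 -0.999] F [ 1.16 -0.04 -3.51] open 13.8 q [0.44 0.33 1.4  0.02 1.35 1.87]
```

View pics/s5.png

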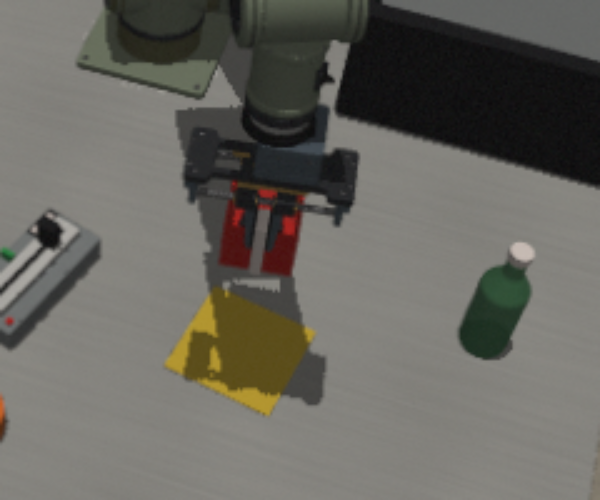

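Request:
{"api": "apply_moves", "payload": {
  "rows": [
    {"tx":10,"ty":0,"tz":0,"twist":-2.8},
    {"tx":25,"ty":0,"tz":0,"twist":-2.8},
    {"tx":35,"ty":0,"tz":-10,"twist":-2.7},
    {"tx":40,"ty":0,"tz":-15,"twist":0},
    {"tx":40,"ty":0,"tz":-15,"twist":0}
  ]
}}

```text
time: 11.55
eef_pos: [0.5523, 0.1234, 0.2279]
tcp_rot: [-1.274, 0.978, -0.993]
force: [0.6, -0.5, -3.7]
opening: 0.0141
```

Request:
{"api": "apply_moves", "payload": {
  "rows": [
    {"tx":40,"ty":0,"tz":-15,"twist":0},
    {"tx":40,"ty":0,"tz":-15,"twist":0},
    {"tx":40,"ty":0,"tz":-15,"twist":0},
    {"tx":40,"ty":0,"tz":-15,"twist":0},
    {"tx":40,"ty":0,"tz":-15,"twist":0}
  ]
}}

```text
time: 12.18
eef_pos: [0.5344, -0.0948, 0.2143]
tcp_rot: [-1.275, 0.982, -0.989]
force: [0.8, -0.6, -3.9]
opening: 0.0136
```

```bash
python3 go.py 513.5 -280.6 235 -74
```

```text
t 12.18 p [534.4 -94.8 214.3] az -73.4 tilt [ 0.037  0.042 -0.998] F [ 0.79 -0.56 -3.88] open 13.6 q [-0.23  0.23  1.6   0.05  1.29  1.04]
tool d [171.3 -29.3 -71.8] cur len 188.1
after-twist d [172.8 -20.7 -71.3] dAz -0.5968327004775205
```

Request:
{"api": "apply_moves", "payload": {
  "rows": [
    {"tx":40,"ty":0,"tz":-16,"twist":0.6},
    {"tx":40,"ty":0,"tz":-16,"twist":0},
    {"tx":40,"ty":0,"tz":-17,"twist":0},
    {"tx":30,"ty":0,"tz":-13,"twist":0},
    {"tx":14,"ty":0,"tz":-5,"twist":0}
  ]
}}

```text
time: 12.8
eef_pos: [0.513, -0.2762, 0.2012]
tcp_rot: [-1.267, 0.998, -0.994]
force: [-0.3, 0.5, -3.4]
opening: 0.0137
```

```bash
python3 - <<'E'
from h import *
np.set_printoptions(suppress=True)
from m import rect,reg
c=camera("wrist");save(c,"w6");np.savez("w6.npz",**c);P,_=cloud(c);ok=c["range_z"]>.05
print(rect(P[reg(P,ok,.3,.65,-.45,-.15,.092,.108)]))
hsv=cv2.cvtColor(c["pixels"],cv2.COLOR_RGB2HSV)
r=ok&(hsv[...,1]>150)&((hsv[...,0]<9)|(hsv[...,0]>174))
q=P[r];print(np.percentile(q,[1,50,99],axis=0).round(3))
E
python3 go.py 513.5 -280.6 127.5 -74
```

```text
(array([ 505.3, -282.3]), array([111.9, 201.2]), 16.1, 2830, array([ 0.539 , -0.2763,  0.1002]))
[[ 0.403 -0.321  0.044]
 [ 0.439 -0.302  0.172]
 [ 0.612 -0.006  0.323]]
t 12.85 p [ 512.9 -277.7  201. ] az -74.24 tilt [ 0.033  0.046 -0.998] F [ 0.21 -1.98 -3.61] open 14.1 q [-0.55  0.32  1.51  0.06  1.31  0.73]
tool d [ 5.6 73.3 -3.5] cur len 73.6
after-twist d [ 3.  73.5 -0.3] dAz 0.24331748043474022
```

View pics/w6.png

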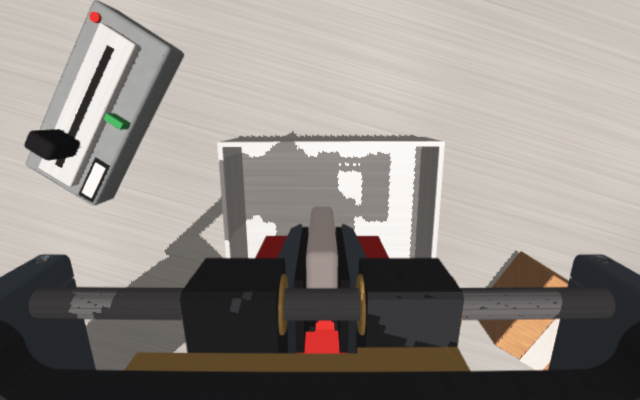

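Request:
{"api": "apply_moves", "payload": {
  "rows": [
    {"tx":3,"ty":10,"tz":5,"twist":0},
    {"tx":0,"ty":18,"tz":1,"twist":0},
    {"tx":0,"ty":20,"tz":1,"twist":0},
    {"tx":0,"ty":18,"tz":0,"twist":0},
    {"tx":0,"ty":4,"tz":0,"twist":0}
  ]
}}

```text
time: 13.48
eef_pos: [0.5257, -0.2679, 0.127]
tcp_rot: [-1.266, 0.995, -0.988]
force: [0.4, 0.7, -3.2]
opening: 0.0137
```

```bash
python3 go.py 517.5 -279.6 127.5 -74
```

```text
t 13.47 p [ 525.7 -267.9  127. ] az -73.93 tilt [ 0.033  0.051 -0.998] F [ 0.41  0.73 -3.23] open 13.7 q [-0.53  0.38  1.61  0.07  1.15  0.73]
tool d [  8.9  -1.4 -11.1] cur len 14.3
after-twist d [  9.   -0.5 -11.1] dAz -0.06636153146027368
```

```bash
cat > tilt.py <<'E'
from h import *
u=np.array([.961,.276]);C=np.array([.463,-.2945])
s=status.state();t=(s["eef_pos"][:2]-C)@u*1000
print("t",round(s["time"],2),"tcp u",t.round(1),"true grasp z",round(s["eef_pos"][2]*1000+36+19,1),"F",s["force"].round(1),"tau",s["wrist_torque"].round(2),"open",round(s["opening"]*1000,1))
for n in ("scene","wrist","top"):
    c=camera(n);P,_=cloud(c);hsv=cv2.cvtColor(c["pixels"],cv2.COLOR_RGB2HSV)
    m=(c["range_z"]>.05)&(hsv[...,1]>130)&((hsv[...,0]<9)|(hsv[...,0]>174))&(np.linalg.norm(P[...,:2]-C,axis=-1)<.25)&(P[...,2]>.02)&(hsv[...,2]>25)
    q=P[m]
    if len(q)<20: print(n,len(q));continue
    a=np.c_[(q[:,:2]-C)@u*1000-t,q[:,2]*1000-s["eef_pos"][2]*1000-55]
    b=np.round(a[:,0]/10)*10
    print(n,len(q),[(int(k),*np.percentile(a[b==k,1],[5,95]).round().astype(int)) for k in np.unique(b) if (b==k).sum()>3])
E
python3 tilt.py
```

```text
t 13.47 tcp u 67.6 true grasp z 182.0 F [ 0.4  0.7 -3.2] tau [ 0.03 -0.09 -0.03] open 13.7
scene 443 [(-130, np.int64(-77), np.int64(-62)), (-120, np.int64(-87), np.int64(-63)), (-110, np.int64(-89), np.int64(-55)), (-100, np.int64(-96), np.int64(-77)), (-90, np.int64(-98), np.int64(-75)), (-80, np.int64(-87), np.int64(-61)), (-70, np.int64(-85), np.int64(-51)), (-60, np.int64(-76), np.int64(-25)), (-50, np.int64(-71), np.int64(-24)), (-40, np.int64(-78), np.int64(-24)), (-30, np.int64(-75), np.int64(-24)), (-20, np.int64(-94), np.int64(-27)), (-10, np.int64(-88), np.int64(-17))]
wrist 2010 [(-110, np.int64(-87), np.int64(-81)), (-100, np.int64(-94), np.int64(-87)), (-90, np.int64(-94), np.int64(-74)), (-80, np.int64(-75), np.int64(-73)), (-20, np.int64(-95), np.int64(27)), (10, np.int64(19), np.int64(22)), (30, np.int64(66), np.int64(69))]
top 129 [(-100, np.int64(-41), np.int64(-29)), (-90, np.int64(-74), np.int64(-27)), (-80, np.int64(-96), np.int64(-27)), (-70, np.int64(-88), np.int64(-24)), (-60, np.int64(-82), np.int64(-24)), (-50, np.int64(-80), np.int64(-23))]
```

Request:
{"api": "apply_moves", "payload": {
  "rows": [
    {"tx":8,"ty":0,"tz":-7,"twist":0},
    {"tx":0,"ty":0,"tz":0,"twist":0},
    {"tx":0,"ty":0,"tz":0,"twist":0}
  ],
  "squeeze": 20
}}

```text
time: 14.0
eef_pos: [0.5229, -0.2804, 0.1304]
tcp_rot: [-1.265, 0.989, -0.995]
force: [0.4, -0.2, -3.9]
opening: 0.0135
```

```bash
python3 tilt.py
```

```text
t 14.0 tcp u 61.5 true grasp z 185.4 F [ 0.4 -0.2 -3.9] tau [-0.01 -0.1  -0.04] open 13.5
scene 446 [(-130, np.int64(-73), np.int64(-62)), (-120, np.int64(-83), np.int64(-66)), (-110, np.int64(-93), np.int64(-51)), (-100, np.int64(-96), np.int64(-78)), (-90, np.int64(-101), np.int64(-70)), (-80, np.int64(-80), np.int64(-60)), (-70, np.int64(-81), np.int64(-40)), (-60, np.int64(-79), np.int64(-27)), (-50, np.int64(-78), np.int64(-25)), (-40, np.int64(-83), np.int64(-27)), (-30, np.int64(-80), np.int64(-25)), (-20, np.int64(-95), np.int64(-28)), (-10, np.int64(-89), np.int64(0)), (30, np.int64(66), np.int64(102))]
wrist 2009 [(-110, np.int64(-88), np.int64(-82)), (-100, np.int64(-94), np.int64(-88)), (-90, np.int64(-95), np.int64(-74)), (-80, np.int64(-75), np.int64(-73)), (-20, np.int64(-95), np.int64(25)), (30, np.int64(66), np.int64(68))]
top 127 [(-100, np.int64(-54), np.int64(-28)), (-90, np.int64(-86), np.int64(-29)), (-80, np.int64(-98), np.int64(-30)), (-70, np.int64(-84), np.int64(-31)), (-60, np.int64(-81), np.int64(-25)), (-50, np.int64(-88), np.int64(-24))]
```

Request:
{"api": "apply_moves", "payload": {
  "rows": [
    {"tx":0,"ty":0,"tz":0,"twist":0},
    {"tx":0,"ty":0,"tz":0,"twist":0},
    {"tx":0,"ty":0,"tz":0,"twist":0}
  ],
  "squeeze": 8
}}

```text
time: 14.52
eef_pos: [0.5228, -0.28, 0.13]
tcp_rot: [-1.266, 0.989, -0.994]
force: [0.3, -0.4, -3.2]
opening: 0.0138
```

```bash
sed -i 's/\*np.percentile(a\[b==k,1\],\[5,95\]).round().astype(int)/*map(int,np.percentile(a[b==k,1],[5,95]))/; s/("scene","wrist","top")/("scene","top")/' tilt.py; python3 tilt.py
```

```text
t 14.53 tcp u 61.5 true grasp z 185.0 F [ 0.3 -0.4 -3.2] tau [-0.08 -0.07 -0.03] open 13.8
scene 487 [(-130, -76, -72), (-120, -91, -67), (-110, -98, -78), (-100, -103, -82), (-90, -102, -83), (-80, -98, -61), (-70, -81, -51), (-60, -91, -31), (-50, -86, -30), (-40, -87, -25), (-30, -85, -28), (-20, -76, -27), (-10, -95, -28), (0, -83, -2)]
top 120 [(-90, -80, -33), (-80, -99, -34), (-70, -95, -34), (-60, -101, -28), (-50, -88, 97)]
```

Request:
{"api": "apply_moves", "payload": {
  "rows": [
    {"tx":0,"ty":0,"tz":0,"twist":0},
    {"tx":0,"ty":0,"tz":0,"twist":0},
    {"tx":0,"ty":0,"tz":0,"twist":0}
  ],
  "squeeze": 5.5
}}

```text
time: 15.0
eef_pos: [0.5228, -0.28, 0.13]
tcp_rot: [-1.266, 0.989, -0.994]
force: [1.2, 0.1, -2.9]
opening: 0.014
```

```bash
python3 tilt.py
```

```text
t 15.0 tcp u 61.4 true grasp z 185.0 F [ 1.2  0.1 -2.9] tau [ 0.02 -0.11 -0.03] open 14.0
scene 530 [(-90, -122, -116), (-80, -119, -100), (-70, -101, -70), (-60, -110, -67), (-50, -104, -57), (-40, -113, -56), (-30, -113, -49), (-20, -110, -46), (-10, -85, -36), (0, -88, -34), (10, -76, -42), (20, -94, -64), (30, -93, -77)]
top 94 [(-80, -122, -94), (-70, -122, -58), (-60, -128, -59), (-50, -131, -55)]
```

Request:
{"api": "apply_moves", "payload": {
  "rows": [
    {"tx":0,"ty":0,"tz":-20,"twist":0},
    {"tx":0,"ty":0,"tz":-25,"twist":0},
    {"tx":0,"ty":0,"tz":-25,"twist":0},
    {"tx":0,"ty":0,"tz":-20,"twist":0},
    {"tx":0,"ty":0,"tz":-20,"twist":0}
  ]
}}

```text
time: 15.72
eef_pos: [0.4124, -0.3113, 0.1256]
tcp_rot: [-1.264, 0.986, -0.996]
force: [3.0, 2.9, 6.4]
opening: 0.014
```

```bash
python3 tilt.py; python3 go.py
```

```text
t 15.72 tcp u -53.3 true grasp z 180.6 F [3.  2.9 6.4] tau [ 0.7  -0.71 -0.07] open 14.0
scene 547 [(-20, -130, -78), (-10, -113, -72), (0, -131, -53), (10, -144, -35), (20, -102, -29), (30, -77, -38), (40, -81, -43), (50, -74, -52), (60, -80, -61), (70, -79, -68)]
top 316 [(-40, -134, -114), (-30, -131, -111), (-20, -131, -116), (20, -69, -35), (30, -65, -42), (40, -62, -51), (50, -72, -57), (60, -80, -67)]
t 15.82 p [ 410.6 -311.8  125.4] az -73.94 tilt [ 0.039  0.046 -0.998] F [0.61 1.41 1.67] open 13.9 q [-0.72  0.27  1.78  0.07  1.09  0.54]
```

Request:
{"api": "apply_moves", "payload": {
  "rows": [
    {"tx":0,"ty":-4,"tz":-20,"twist":0},
    {"tx":0,"ty":0,"tz":-20,"twist":0},
    {"tx":0,"ty":0,"tz":-20,"twist":0},
    {"tx":0,"ty":3,"tz":-15,"twist":0},
    {"tx":0,"ty":4,"tz":-10,"twist":0}
  ]
}}

```text
time: 16.45
eef_pos: [0.3264, -0.3368, 0.1181]
tcp_rot: [-1.266, 0.984, -0.998]
force: [2.3, 0.8, -2.0]
opening: 0.0138
```

```bash
python3 tilt.py; python3 go.py
```

```text
t 16.45 tcp u -142.9 true grasp z 173.1 F [ 2.3  0.8 -2. ] tau [ 0.07 -0.55  0.04] open 13.8
scene 869 [(40, -14, -10), (50, -14, -5), (60, -50, -2), (70, -62, -2), (80, -46, -1), (90, -90, 0), (100, -111, 2), (110, -96, 0), (120, -80, -8), (130, -74, -55)]
top 771 [(40, -22, -4), (50, -60, -2), (60, -61, 0), (70, -74, 0), (80, -61, 1), (90, -52, 2), (100, -5, 3), (110, -48, 2), (120, -71, -51)]
t 16.55 p [ 325.9 -336.6  117.7] az -73.93 tilt [ 0.042  0.044 -0.998] F [ 0.94  0.84 -1.72] open 14.1 q [-0.87  0.21  1.89  0.07  1.05  0.38]
```

Request:
{"api": "apply_moves", "payload": {
  "rows": [
    {"tx":0,"ty":0,"tz":0,"twist":0},
    {"tx":0,"ty":0,"tz":0,"twist":0},
    {"tx":0,"ty":-4,"tz":5,"twist":0},
    {"tx":0,"ty":-6,"tz":15,"twist":0},
    {"tx":0,"ty":-4,"tz":20,"twist":0}
  ],
  "squeeze": 55
}}

```text
time: 17.18
eef_pos: [0.3641, -0.3251, 0.1338]
tcp_rot: [-1.268, 0.99, -0.993]
force: [-0.3, -0.5, -2.8]
opening: 0.0136
```

Request:
{"api": "apply_moves", "payload": {
  "rows": [
    {"tx":0,"ty":-2,"tz":20,"twist":0},
    {"tx":0,"ty":-5,"tz":10,"twist":0},
    {"tx":0,"ty":-8,"tz":0,"twist":0},
    {"tx":0,"ty":-8,"tz":0,"twist":0},
    {"tx":0,"ty":0,"tz":0,"twist":0}
  ]
}}

```text
time: 17.8
eef_pos: [0.3951, -0.3169, 0.1611]
tcp_rot: [-1.271, 0.987, -0.991]
force: [0.0, -0.4, -2.8]
opening: 0.0141
```

```bash
python3 tilt.py; python3 - <<'E'
from h import *
a=camera("scene")["pixels"][90:230,170:330];b=camera("top")["pixels"][170:290,350:490]
cv2.imwrite("pics/s7.png",np.hstack([cv2.resize(a,(457,400)),cv2.resize(b,(340,400))])[...,::-1])
E
```

```text
t 17.8 tcp u -71.4 true grasp z 216.1 F [ 0.  -0.4 -2.8] tau [-0.06  0.25  0.03] open 14.1
scene 947 [(40, -13, -8), (50, -14, -5), (60, -58, -2), (70, -58, -1), (80, -80, 0), (90, -77, 0), (100, -110, 1), (110, -99, 1), (120, -80, -7), (130, -76, -52)]
top 780 [(40, -20, -5), (50, -62, -2), (60, -62, -4), (70, -77, -1), (80, -84, 0), (90, -49, 1), (100, -6, 2), (110, -48, 2), (120, -71, -51)]
```

View pics/s7.png

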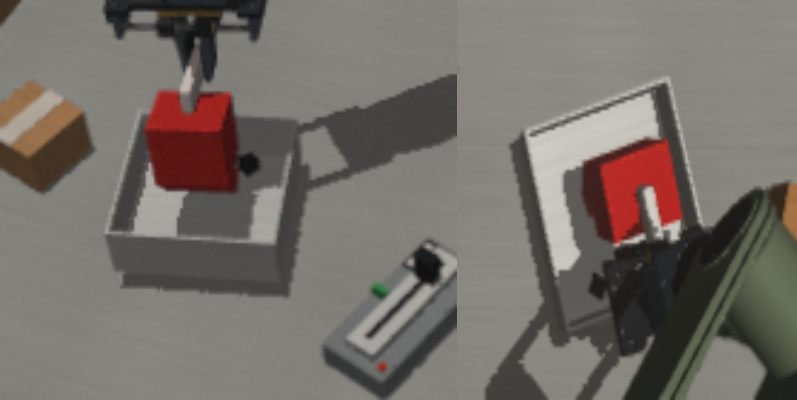

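Request:
{"api": "apply_moves", "payload": {
  "rows": [
    {"tx":0,"ty":0,"tz":20,"twist":0},
    {"tx":0,"ty":-10,"tz":-20,"twist":0},
    {"tx":0,"ty":10,"tz":20,"twist":0},
    {"tx":0,"ty":-15,"tz":0,"twist":0},
    {"tx":0,"ty":10,"tz":0,"twist":0}
  ]
}}

```text
time: 18.62
eef_pos: [0.4161, -0.3112, 0.1668]
tcp_rot: [-1.27, 0.987, -0.991]
force: [-0.5, -0.2, -2.9]
opening: 0.0136
```

Request:
{"api": "apply_moves", "payload": {
  "rows": [
    {"tx":0,"ty":-30,"tz":20,"twist":0},
    {"tx":0,"ty":-40,"tz":20,"twist":0},
    {"tx":0,"ty":-40,"tz":20,"twist":0},
    {"tx":0,"ty":-30,"tz":10,"twist":0},
    {"tx":0,"ty":0,"tz":0,"twist":0}
  ]
}}

```text
time: 19.25
eef_pos: [0.4774, -0.2963, 0.3075]
tcp_rot: [-1.27, 0.997, -0.983]
force: [-0.7, -0.0, -3.1]
opening: 0.0136
```

```bash
cat > caps.py <<'E'
from h import *
u=np.array([.961,.276]);v=np.array([-.276,.961]);C=np.array([.463,-.2945])
for n in("scene","top","wrist"):
    c=camera(n);P,_=cloud(c);hsv=cv2.cvtColor(c["pixels"],cv2.COLOR_RGB2HSV)
    d=P[...,:2]-C;a=d@u;b=d@v
    m=(abs(a)<.096)&(abs(b)<.096)&(P[...,2]<.085)&(P[...,2]>.025)
    k=m&(hsv[...,2]<48)&((P[...,2]>.040))
    N,l,s,_=cv2.connectedComponentsWithStats(k.astype(np.uint8))
    print(n,"visible interior px",m.sum(),[(int(s[i,4]),(np.median(a[l==i])*1000).round(),(np.median(b[l==i])*1000).round(),P[l==i][:,2].max().round(3)) for i in range(1,N) if s[i,4]>6])
    np.savez("caps_"+n+".npz",**c)
E
python3 caps.py; python3 go.py
```

```text
scene visible interior px 1656 [(38, np.float64(-74.0), np.float64(11.0), np.float64(0.058)), (64, np.float64(-47.0), np.float64(-18.0), np.float64(0.06)), (32, np.float64(-65.0), np.float64(39.0), np.float64(0.06))]
top visible interior px 1958 [(62, np.float64(-57.0), np.float64(-11.0), np.float64(0.061)), (13, np.float64(-77.0), np.float64(-17.0), np.float64(0.06)), (32, np.float64(-73.0), np.float64(41.0), np.float64(0.061)), (32, np.float64(-84.0), np.float64(13.0), np.float64(0.059))]
wrist visible interior px 6047 [(77, np.float64(-48.0), np.float64(-25.0), np.float64(0.056)), (96, np.float64(-65.0), np.float64(38.0), np.float64(0.058))]
t 19.4 p [ 475.1 -295.4  304.1] az -73.84 tilt [ 0.022  0.056 -0.998] F [-0.37  0.2  -3.63] open 13.5 q [-0.62  0.25  1.35  0.06  1.55  0.67]
```

```bash
python3 - <<'E'
from h import *
a=np.load("caps_scene.npz")["pixels"][110:210,190:300];b=np.load("caps_top.npz")["pixels"][180:280,360:470]
cv2.imwrite("pics/s8.png",np.hstack([cv2.resize(x,(396,360),interpolation=cv2.INTER_CUBIC) for x in(a,b)])[...,::-1])
E
```

```text
(no output)
```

View pics/s8.png

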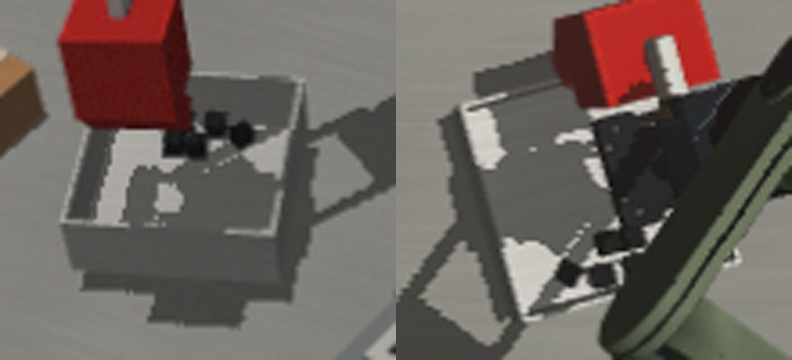

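Request:
{"api": "apply_moves", "payload": {
  "rows": [
    {"tx":-30,"ty":0,"tz":0,"twist":0},
    {"tx":-35,"ty":0,"tz":0,"twist":0},
    {"tx":-30,"ty":0,"tz":0,"twist":0},
    {"tx":0,"ty":0,"tz":0,"twist":0}
  ]
}}

```text
time: 19.9
eef_pos: [0.4427, -0.2012, 0.3004]
tcp_rot: [-1.271, 1.021, -0.968]
force: [1.2, -0.1, -2.2]
opening: 0.0136
```

```bash
python3 caps.py; python3 tilt.py; python3 go.py 563 282 190 -82.2
```

```text
scene visible interior px 1568 [(95, np.float64(-53.0), np.float64(-19.0), np.float64(0.059)), (9, np.float64(-57.0), np.float64(41.0), np.float64(0.052))]
top visible interior px 457 [(10, np.float64(-61.0), np.float64(-6.0), np.float64(0.059)), (8, np.float64(-64.0), np.float64(-25.0), np.float64(0.057)), (33, np.float64(-82.0), np.float64(-19.0), np.float64(0.06)), (29, np.float64(-85.0), np.float64(11.0), np.float64(0.06))]
wrist visible interior px 14797 [(199, np.float64(-52.0), np.float64(-4.0), np.float64(0.056)), (199, np.float64(-53.0), np.float64(-26.0), np.float64(0.057)), (208, np.float64(-69.0), np.float64(39.0), np.float64(0.059)), (218, np.float64(-80.0), np.float64(10.0), np.float64(0.057)), (223, np.float64(-80.0), np.float64(-21.0), np.float64(0.056))]
t 20.05 tcp u 7.0 true grasp z 355.6 F [ 0.6 -0.2 -3.1] tau [-0.12  0.19  0.02] open 13.5
scene 1161 [(40, -15, -11), (50, -13, -7), (60, -39, -3), (70, -56, -4), (80, -48, -2), (90, -118, -1), (100, -115, 0), (110, -101, 0), (120, -82, -8), (130, -79, -57)]
top 902 [(40, -17, -3), (50, -46, -4), (60, -50, -3), (70, -67, -2), (80, -72, 0), (90, -72, -1), (100, -60, 0), (110, -52, 0)]
t 20.15 p [ 444.5 -203.6  300.9] az -74.21 tilt [ 0.009  0.062 -0.998] F [-0.01 -0.33 -2.39] open 13.7 q [-0.5   0.14  1.5   0.06  1.52  0.79]
tool d [-427.9  142.   242.6] cur len 512.0
after-twist d [-465.   110.9  183.3] dAz -7.993934361261267
```

Request:
{"api": "apply_moves", "payload": {
  "rows": [
    {"tx":-20,"ty":0,"tz":0,"twist":4},
    {"tx":-35,"ty":0,"tz":5,"twist":4},
    {"tx":-45,"ty":0,"tz":8,"twist":0},
    {"tx":-45,"ty":0,"tz":8,"twist":0},
    {"tx":-45,"ty":0,"tz":8,"twist":0}
  ]
}}

```text
time: 20.78
eef_pos: [0.4457, -0.0135, 0.3106]
tcp_rot: [-1.209, 1.143, -1.082]
force: [1.3, -0.6, -2.7]
opening: 0.0138
```

Request:
{"api": "apply_moves", "payload": {
  "rows": [
    {"tx":-45,"ty":5,"tz":10,"twist":0},
    {"tx":-45,"ty":5,"tz":10,"twist":0},
    {"tx":-45,"ty":5,"tz":10,"twist":0},
    {"tx":-45,"ty":5,"tz":10,"twist":0},
    {"tx":-35,"ty":5,"tz":8,"twist":0}
  ]
}}

```text
time: 21.4
eef_pos: [0.4715, 0.2127, 0.2984]
tcp_rot: [-1.207, 1.146, -1.086]
force: [0.3, -0.8, -2.8]
opening: 0.0133
```

```bash
python3 go.py 465 275 110 -82
```

```text
t 21.4 p [471.5 212.7 298.4] az -83.46 tilt [ 0.008  0.063 -0.998] F [ 0.3  -0.76 -2.78] open 13.3 q [0.36 0.15 1.49 0.06 1.47 1.81]
tool d [-51.  191.8  -2.3] cur len 198.5
after-twist d [-62.6 188.4   2.2] dAz 1.4550761368756326
```

Request:
{"api": "apply_moves", "payload": {
  "rows": [
    {"tx":-25,"ty":25,"tz":0,"twist":-1.4},
    {"tx":-20,"ty":40,"tz":0,"twist":0},
    {"tx":-6,"ty":40,"tz":0,"twist":0},
    {"tx":0,"ty":40,"tz":0,"twist":0},
    {"tx":0,"ty":25,"tz":0,"twist":0}
  ]
}}

```text
time: 22.02
eef_pos: [0.4709, 0.2792, 0.1266]
tcp_rot: [-1.213, 1.126, -1.067]
force: [-0.2, -0.1, -1.9]
opening: 0.0133
```

```bash
sed -i 's/u=np.array(\[.961,.276\]);C=np.array(\[.463,-.2945\])/import sys\nu,C=(np.array([.961,.276]),np.array([.463,-.2945])) if len(sys.argv)<2 else (np.array([.990,.139]),np.array([.5184,.2788]))/' tilt.py; python3 tilt.py pad; python3 go.py 465 275 110 -82
```

```text
t 22.02 tcp u -47.0 true grasp z 181.6 F [-0.2 -0.1 -1.9] tau [-0.14  0.25 -0.01] open 13.3
scene 969 [(40, -16, -9), (50, -16, -6), (60, -14, -6), (70, -15, -5), (80, -12, -4), (90, -12, -2), (100, -11, -1), (110, -33, 0), (120, -78, -7), (130, -77, -57)]
top 324 [(40, -34, 323), (50, -59, 184), (60, -62, -11), (70, -92, -8), (80, -64, -7), (90, -48, -4), (100, -21, -2), (110, -18, -4)]
t 22.12 p [469.6 278.4 125.6] az -82.04 tilt [ 0.006  0.064 -0.998] F [-1.06 -0.15 -2.52] open 13.6 q [0.48 0.29 1.74 0.06 1.07 1.88]
tool d [ 3.7 15.3 -5.2] cur len 16.6
after-twist d [ 2.7 15.6 -5. ] dAz 0.03569971810804873
```

Request:
{"api": "apply_moves", "payload": {
  "rows": [
    {"tx":0,"ty":9,"tz":0,"twist":0},
    {"tx":0,"ty":0,"tz":0,"twist":0},
    {"tx":0,"ty":0,"tz":0,"twist":0},
    {"tx":0,"ty":0,"tz":0,"twist":0}
  ],
  "squeeze": 5
}}

```text
time: 22.62
eef_pos: [0.4729, 0.2797, 0.1195]
tcp_rot: [-1.21, 1.126, -1.068]
force: [0.4, -0.3, -2.8]
opening: 0.0139
```

```bash
python3 tilt.py pad
```

```text
t 22.62 tcp u -44.9 true grasp z 174.5 F [ 0.4 -0.3 -2.8] tau [-0.06 -0.01 -0.03] open 13.9
scene 613 [(-110, -112, -106), (-100, -115, -101), (-90, -121, -104), (-80, -127, -107), (-70, -130, -108), (-60, -126, -60), (-50, -73, -53), (-30, -78, -54), (-20, -64, -51), (0, -77, -45), (10, -111, -55), (20, -112, -9), (40, 64, 69)]
top 388 [(-100, -116, 414), (-90, -120, -94), (-80, -126, -98), (-70, -131, -66), (-60, -135, -66), (-50, -134, -55), (-40, -131, -54), (-30, -130, -112), (-10, -66, -49), (0, -72, -50), (10, -95, -73)]
```

Request:
{"api": "apply_moves", "payload": {
  "rows": [
    {"tx":0,"ty":0,"tz":10,"twist":0},
    {"tx":0,"ty":0,"tz":20,"twist":0},
    {"tx":0,"ty":0,"tz":20,"twist":0},
    {"tx":0,"ty":10,"tz":12,"twist":0},
    {"tx":0,"ty":15,"tz":4,"twist":0}
  ],
  "squeeze": 25
}}

```text
time: 23.35
eef_pos: [0.5443, 0.2918, 0.0969]
tcp_rot: [-1.204, 1.123, -1.069]
force: [0.3, -0.6, -2.7]
opening: 0.014
```

```bash
python3 tilt.py pad; python3 go.py 538 284 78 -82
```

```text
t 23.35 tcp u 27.4 true grasp z 151.9 F [ 0.3 -0.6 -2.7] tau [-0.08  0.    0.05] open 14.0
scene 579 [(-90, -128, -116), (-80, -130, -115), (-70, -130, -86), (-60, -131, -74), (-50, -124, -72), (-40, -97, -68), (-20, -69, -52), (-10, -63, -53), (0, -61, -46), (10, -78, -44), (20, -108, -18), (30, -114, -89)]
top 117 [(-60, -120, -63), (-50, -129, -63), (-40, -131, -63), (-30, -131, -88), (-20, -130, -119)]
t 23.45 p [541.8 291.   94.8] az -82.06 tilt [ 0.013  0.067 -0.998] F [-0.91  0.11 -2.26] open 13.8 q [0.44 0.42 1.63 0.06 1.05 1.84]
tool d [ 7.4 16.3 -5.1] cur len 18.6
after-twist d [ 6.4 16.8 -4.8] dAz 0.06252624845232901
```

Request:
{"api": "apply_moves", "payload": {
  "rows": [
    {"tx":5,"ty":10,"tz":0,"twist":0},
    {"tx":0,"ty":8,"tz":0,"twist":0},
    {"tx":0,"ty":5,"tz":6,"twist":0},
    {"tx":0,"ty":6,"tz":8,"twist":0},
    {"tx":0,"ty":6,"tz":8,"twist":0}
  ],
  "squeeze": 5
}}

```text
time: 24.08
eef_pos: [0.5719, 0.2964, 0.0655]
tcp_rot: [-1.189, 1.117, -1.07]
force: [0.4, 1.5, -0.4]
opening: 0.0142
```

```bash
python3 tilt.py pad; python3 go.py 578.5 290 49 -82
```

```text
t 24.07 tcp u 55.4 true grasp z 120.5 F [ 0.4  1.5 -0.4] tau [ 0.08  0.03 -0.09] open 14.2
scene 361 [(-100, -91, -82), (-90, -98, -92), (-80, -99, -94), (-70, -97, -38), (-40, -83, -36), (-10, -57, 12), (0, -96, -38), (10, -96, 32), (20, -21, 90), (30, 63, 77), (40, 66, 79)]
top 34 [(-50, -93, -35), (-40, -96, 8), (-30, -94, -37)]
t 24.18 p [572.5 296.5  64.9] az -82.05 tilt [ 0.031  0.079 -0.996] F [ 0.75  1.27 -0.27] open 14.2 q [0.43 0.48 1.62 0.07 0.99 1.82]
tool d [ 8.4 15.6  4.4] cur len 18.2
after-twist d [ 7.3 15.9  5.1] dAz 0.05410000614685373
```

Request:
{"api": "apply_moves", "payload": {
  "rows": [
    {"tx":3,"ty":5,"tz":2,"twist":0},
    {"tx":2,"ty":5,"tz":1,"twist":0},
    {"tx":1,"ty":5,"tz":1,"twist":0}
  ]
}}

```text
time: 24.55
eef_pos: [0.582, 0.2969, 0.0542]
tcp_rot: [-1.173, 1.116, -1.069]
force: [-0.3, 3.3, 7.6]
opening: 0.0141
```

```bash
python3 tilt.py pad; python3 go.py 578.5 290 49 -82
```

```text
t 24.55 tcp u 65.5 true grasp z 109.2 F [-0.3  3.3  7.6] tau [ 0.76 -0.06  0.03] open 14.1
scene 300 [(-100, -84, -75), (-90, -79, -71), (-70, -88, -87), (-60, -79, -25), (-50, -89, -85), (-40, -80, -22), (-30, -49, -23), (-20, -36, -27), (-10, -87, -36), (0, -86, -29), (10, 2, 36), (20, -15, 88), (30, 61, 76)]
top 41 [(-60, -63, -17), (-50, -87, 13), (-40, -88, -20)]
t 24.65 p [581.8 296.7  53.7] az -82.11 tilt [ 0.04   0.089 -0.995] F [0.28 4.27 6.22] open 14.2 q [0.42 0.49 1.62 0.08 0.96 1.81]
tool d [ 6.6  4.  -4.4] cur len 8.9
after-twist d [ 6.2  4.7 -4.2] dAz 0.11110243466347924
```

Request:
{"api": "apply_moves", "payload": {
  "rows": [
    {"tx":3,"ty":2,"tz":-2,"twist":0},
    {"tx":0,"ty":1,"tz":0,"twist":0}
  ]
}}

```text
time: 24.9
eef_pos: [0.5815, 0.2964, 0.0531]
tcp_rot: [-1.166, 1.116, -1.068]
force: [-0.6, 2.5, 1.9]
opening: 0.0141
```

```bash
python3 tilt.py pad;python3 go.py
```

```text
t 24.9 tcp u 64.9 true grasp z 108.1 F [-0.6  2.5  1.9] tau [ 0.29  0.13 -0.02] open 14.1
scene 302 [(-100, -85, -74), (-90, -87, -72), (-80, -87, -82), (-60, -85, -22), (-40, -78, -23), (-30, -52, -27), (-20, -46, 35), (-10, -87, -28), (0, -84, -27), (10, -12, 39), (20, -18, 94), (30, 63, 80), (40, 67, 74)]
top 36 [(-60, -64, -23), (-50, -86, -22), (-40, -86, -22)]
t 25.0 p [581.6 296.4  53. ] az -82.14 tilt [ 0.044  0.094 -0.995] F [-1.05  3.49  6.01] open 13.9 q [0.41 0.49 1.63 0.08 0.95 1.8 ]
```

Request:
{"api": "apply_moves", "payload": {
  "rows": [
    {"tx":0,"ty":0,"tz":0,"twist":0},
    {"tx":0,"ty":0,"tz":0,"twist":0},
    {"tx":0,"ty":0,"tz":0,"twist":0},
    {"tx":0,"ty":0,"tz":0,"twist":0},
    {"tx":0,"ty":0,"tz":0,"twist":0}
  ],
  "claw": 50
}}

```text
time: 25.62
eef_pos: [0.579, 0.2935, 0.0498]
tcp_rot: [-1.176, 1.118, -1.068]
force: [0.1, -0.1, -0.3]
opening: 0.0498
```

Request:
{"api": "apply_moves", "payload": {
  "rows": [
    {"tx":0,"ty":-20,"tz":0,"twist":0},
    {"tx":-2,"ty":-40,"tz":0,"twist":0},
    {"tx":0,"ty":-50,"tz":0,"twist":0},
    {"tx":0,"ty":-50,"tz":-20,"twist":0},
    {"tx":0,"ty":-50,"tz":-60,"twist":0}
  ]
}}

```text
time: 26.25
eef_pos: [0.5033, 0.2676, 0.2462]
tcp_rot: [-1.184, 1.123, -1.068]
force: [0.2, 0.0, 0.4]
opening: 0.0499
```

```bash
python3 - <<'E'
from h import *
c=camera("wrist");np.savez("w9.npz",**c)
E
python3 m.py w9 | sed -n 1,12p; python3 go.py
```

```text
w9
table z 0.00044977440284238446
binrim [540.8 296.4] [86.1 80.2] 85.9 925 [0.5587 0.3043 0.0765]
binred [521.5 297.7] [ 85.9 118.5] 86.3 2344 [0.5086 0.3173 0.0494]
tab [595.7 292.7] [14.3 32.2] 87.1 614 [0.5958 0.2916 0.1189]
pad [518.2 278.8] [149.4 148.8] 80.0 5318 [0.5248 0.2346 0.0046]
hop 0
ctrl [518.9 -13.4] [ 91.1 200.2] 73.0 12658 [ 0.5286 -0.0039  0.0421]
grip [480.6  -1.8] [28.4 20.3] 74.0 622 [0.4818 0.0025 0.0943]
mark [515.9 -47.4] [19.6  8.8] 75.2 138 [ 0.5155 -0.0462  0.0561]
tape [714.1   3. ] [59.2 23.5] 87.0 1057 [0.7128 0.0055 0.0401]
carton 0
t 26.3 p [498.4 267.1 252.3] az -82.13 tilt [ 0.031  0.087 -0.996] F [-5.03 -2.31  2.75] open 49.8 q [0.43 0.23 1.51 0.07 1.34 1.85]
```

Request:
{"api": "apply_moves", "payload": {
  "rows": [
    {"tx":40,"ty":0,"tz":0,"twist":-9.3},
    {"tx":30,"ty":0,"tz":0,"twist":-9.3},
    {"tx":0,"ty":0,"tz":0,"twist":-9.3},
    {"tx":0,"ty":0,"tz":0,"twist":-9.3},
    {"tx":0,"ty":0,"tz":0,"twist":-9.3}
  ]
}}

```text
time: 26.92
eef_pos: [0.5126, 0.1968, 0.2497]
tcp_rot: [-1.424, 0.452, -0.468]
force: [0.7, -0.2, -0.0]
opening: 0.05
```

Request:
{"api": "apply_moves", "payload": {
  "rows": [
    {"tx":0,"ty":0,"tz":-40,"twist":-9.3},
    {"tx":0,"ty":0,"tz":-40,"twist":-9.3},
    {"tx":0,"ty":0,"tz":-40,"twist":0}
  ]
}}

```text
time: 27.3
eef_pos: [0.4631, 0.0883, 0.2373]
tcp_rot: [-1.469, 0.176, -0.217]
force: [0.2, 0.2, -0.2]
opening: 0.0501
```

```bash
python3 go.py 482 3 150 -16.9
```

```text
t 27.3 p [463.1  88.3 237.3] az -14.6 tilt [ 0.038  0.088 -0.995] F [ 0.18  0.2  -0.16] open 50.1 q [0.1  0.09 1.72 0.09 1.29 0.33]
tool d [ 38.5  80.1 -85.7] cur len 123.5
after-twist d [ 42.9  87.3 -76.1] dAz -2.3015270951156683
```

Request:
{"api": "apply_moves", "payload": {
  "rows": [
    {"tx":20,"ty":0,"tz":-40,"twist":2.2},
    {"tx":20,"ty":0,"tz":-40,"twist":0},
    {"tx":0,"ty":30,"tz":0,"twist":0},
    {"tx":0,"ty":30,"tz":0,"twist":0},
    {"tx":0,"ty":0,"tz":0,"twist":0}
  ]
}}

```text
time: 27.92
eef_pos: [0.4823, 0.0, 0.1693]
tcp_rot: [-1.466, 0.209, -0.252]
force: [0.7, -0.8, 0.5]
opening: 0.0503
```

```bash
python3 go.py 482 3 60 -16.9;python3 - <<'E'
from h import *
c=camera("wrist");np.savez("w10.npz",**c)
E
python3 m.py w10 | egrep "ctrl|grip|mark"
```

```text
t 27.93 p [482.3   0.  169.3] az -17.11 tilt [ 0.041  0.087 -0.995] F [ 0.67 -0.81  0.48] open 50.3 q [-0.09  0.16  1.81  0.1   1.14  0.16]
tool d [ -2.7 109.   -7.7] cur len 109.3
after-twist d [ -1.1 109.3   2.8] dAz 0.21169519512180557
ctrl [518.2 -14.8] [ 90.5 199.1] 73.3 16100 [ 0.521  -0.0092  0.0415]
grip [480.  -3.] [28.1 19.6] 72.7 764 [ 0.4805 -0.0015  0.0945]
mark [514.6 -47.1] [19.1  7.4] 69.7 161 [ 0.5144 -0.0449  0.0563]
```

Request:
{"api": "apply_moves", "payload": {
  "rows": [
    {"tx":-3,"ty":30,"tz":-8,"twist":0},
    {"tx":0,"ty":35,"tz":-2,"twist":0},
    {"tx":0,"ty":35,"tz":0,"twist":0},
    {"tx":0,"ty":20,"tz":0,"twist":0},
    {"tx":0,"ty":5,"tz":0,"twist":0}
  ]
}}

```text
time: 28.6
eef_pos: [0.4924, 0.0022, 0.0509]
tcp_rot: [-1.464, 0.189, -0.267]
force: [0.6, -0.1, 0.4]
opening: 0.05
```

```bash
python3 go.py 482 3 32 -16.9
```

```text
t 28.6 p [492.4   2.2  50.9] az -16.99 tilt [ 0.063  0.085 -0.994] F [ 0.61 -0.15  0.45] open 50.0 q [-0.09  0.29  1.98  0.12  0.82  0.13]
tool d [-10.8  18.2  -4.1] cur len 21.6
after-twist d [-10.1  18.9  -2.2] dAz 0.09230747908169334
```

Request:
{"api": "apply_moves", "payload": {
  "rows": [
    {"tx":-8,"ty":6,"tz":-2,"twist":0},
    {"tx":-1,"ty":11,"tz":0,"twist":0},
    {"tx":0,"ty":2,"tz":0,"twist":0}
  ]
}}

```text
time: 28.98
eef_pos: [0.4861, 0.0046, 0.0332]
tcp_rot: [-1.464, 0.185, -0.271]
force: [0.5, 0.0, 0.2]
opening: 0.0495
```

Request:
{"api": "apply_moves", "payload": {
  "rows": [
    {"tx":0,"ty":0,"tz":0,"twist":0},
    {"tx":0,"ty":0,"tz":0,"twist":0},
    {"tx":0,"ty":0,"tz":0,"twist":0},
    {"tx":0,"ty":0,"tz":0,"twist":0},
    {"tx":0,"ty":0,"tz":0,"twist":0}
  ],
  "claw": 0,
  "squeeze": 15
}}

```text
time: 29.6
eef_pos: [0.4865, 0.0046, 0.0338]
tcp_rot: [-1.464, 0.184, -0.271]
force: [0.4, -0.1, 0.0]
opening: 0.0208
```

```bash
python3 go.py 482 3 32 -16.9
```

```text
t 29.6 p [486.5   4.6  33.8] az -16.98 tilt [ 0.069  0.085 -0.994] F [ 0.43 -0.14  0.03] open 20.8 q [-0.08  0.3   2.02  0.13  0.76  0.12]
tool d [-3.9  1.4 -3. ] cur len 5.2
after-twist d [-3.9  1.8 -2.9] dAz 0.07873817023394736
```

Request:
{"api": "apply_moves", "payload": {
  "rows": [
    {"tx":5,"ty":0,"tz":0,"twist":0},
    {"tx":9,"ty":0.5,"tz":0,"twist":0},
    {"tx":9,"ty":0.5,"tz":0,"twist":0},
    {"tx":9,"ty":0.5,"tz":0,"twist":0},
    {"tx":8,"ty":0.5,"tz":0,"twist":0}
  ]
}}

```text
time: 30.22
eef_pos: [0.5267, -0.0075, 0.0338]
tcp_rot: [-1.464, 0.185, -0.27]
force: [-1.5, 0.2, 4.1]
opening: 0.0203
```

```bash
python3 go.py; cat > sl.py <<'E'
from h import *
from m import reg,rect
a=np.array([.957,-.290])
for n in("top","scene","wrist"):
    c=camera(n);P,_=cloud(c);ok=c["range_z"]>.05;hsv=cv2.cvtColor(c["pixels"],cv2.COLOR_RGB2HSV)
    mk=P[reg(P,ok,.45,.58,-.09,0,.035,.065)&(hsv[...,0]>45)&(hsv[...,0]<90)&(hsv[...,1]>80)]
    g=P[reg(P,ok,.4,.6,-.08,.06,.088,.1)&(hsv[...,2]<70)];cc=P[reg(P,ok,.35,.68,-.12,.1,.035,.046)]
    for k,q in(("mark",mk),("grip",g),("ctrl",cc)):
        if len(q)>5:
            t=q[:,:2]@a*1000;r=rect(q);print(n,k,len(q),"along: rect",(r[0]@a).round(1),r[1],"mid1-99",(np.percentile(t,[1,99]).mean()).round(1))
E
python3 sl.py
```

```text
t 30.23 p [526.7  -7.5  33.8] az -16.97 tilt [ 0.068  0.085 -0.994] F [-1.5   0.16  4.08] open 20.3 q [-0.1   0.35  1.93  0.13  0.8   0.11]
top ctrl 105 along: rect 496.7 [ 89.1 196. ] mid1-99 496.2
scene grip 43 along: rect 509.8 [29.2 38.6] mid1-99 509.7
scene ctrl 568 along: rect 505.7 [ 90.6 202.9] mid1-99 505.7
wrist mark 19 along: rect 507.0 [1.4 5.5] mid1-99 506.9
wrist grip 2140 along: rect 504.1 [24.9 40.2] mid1-99 504.2
wrist ctrl 15904 along: rect 500.8 [ 70.7 198.7] mid1-99 500.6
```

Request:
{"api": "apply_moves", "payload": {
  "rows": [
    {"tx":2.5,"ty":0,"tz":0,"twist":0},
    {"tx":0,"ty":0,"tz":0,"twist":0}
  ]
}}

```text
time: 30.62
eef_pos: [0.5298, -0.0084, 0.0338]
tcp_rot: [-1.464, 0.184, -0.272]
force: [0.7, -1.1, 0.9]
opening: 0.0208
```

Request:
{"api": "apply_moves", "payload": {
  "rows": [
    {"tx":0,"ty":0,"tz":0,"twist":0},
    {"tx":0,"ty":0,"tz":0,"twist":0},
    {"tx":0,"ty":0,"tz":0,"twist":0},
    {"tx":0,"ty":-30,"tz":0,"twist":0},
    {"tx":0,"ty":-50,"tz":0,"twist":0}
  ],
  "claw": 50
}}

```text
time: 31.25
eef_pos: [0.5206, -0.0147, 0.1107]
tcp_rot: [-1.464, 0.191, -0.264]
force: [1.3, 0.4, 0.2]
opening: 0.0503
```

Request:
{"api": "apply_moves", "payload": {
  "rows": [
    {"tx":0,"ty":-50,"tz":0,"twist":0},
    {"tx":0,"ty":-40,"tz":0,"twist":0},
    {"tx":0,"ty":0,"tz":0,"twist":0}
  ]
}}

```text
time: 31.62
eef_pos: [0.5167, -0.0229, 0.2068]
tcp_rot: [-1.464, 0.185, -0.27]
force: [0.1, -0.8, -0.4]
opening: 0.05
```

```bash
python3 go.py; python3 sl.py; python3 - <<'E'
from h import *
c=camera("wrist");save(c,"w11");np.savez("w11.npz",**c)
E
python3 m.py w11 | egrep "ctrl|grip|mark"
```

```text
t 31.62 p [516.7 -22.9 206.8] az -16.96 tilt [ 0.068  0.084 -0.994] F [ 0.11 -0.82 -0.43] open 50.0 q [-0.13  0.18  1.69  0.1   1.22  0.13]
top ctrl 368 along: rect 497.5 [ 89.5 198.3] mid1-99 496.5
scene mark 17 along: rect 511.2 [19.3  8.2] mid1-99 511.0
scene grip 46 along: rect 510.1 [27.7 22.3] mid1-99 510.8
scene ctrl 639 along: rect 505.5 [ 92.8 203.8] mid1-99 505.9
wrist mark 132 along: rect 506.6 [18.7  6.7] mid1-99 506.6
wrist grip 582 along: rect 506.6 [26.5 19.8] mid1-99 506.5
wrist ctrl 8517 along: rect 500.7 [ 90.1 200.5] mid1-99 500.7
ctrl [518.8 -15.1] [ 90.4 200.7] 73.2 14306 [ 0.5147 -0.0105  0.0414]
grip [524.5 -16.6] [28.2 19.9] 73.0 648 [ 0.5244 -0.0156  0.0945]
mark [515.2 -47.3] [18.3  6.7] 72.1 132 [ 0.5154 -0.0466  0.0565]
```

View pics/w11.png

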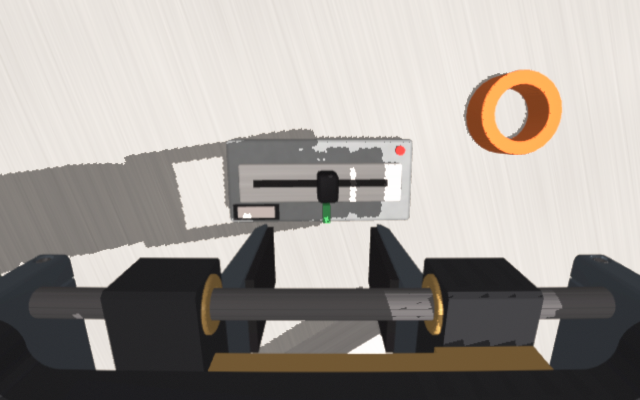

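```bash
python3 - <<'E'
from h import *
for n in("scene","top"): np.savez(n+"9.npz",**camera(n))
E
python3 m.py scene9 | egrep "binrim|tab|tape|carton|bottle"; python3 m.py top9 | egrep "carton|bottle|tape"; python3 caps.py | head -2; python3 - <<'E'
from h import *
print(ticket.sign_off())
E
```

```text
table z -0.0011414065067645307
binrim [547.3 296.9] [87.6 83.9] 86.7 114 [0.5765 0.3041 0.0748]
tab [603.1 292.9] [13.9 32.3] 85.4 69 [0.6077 0.2931 0.1145]
tape [752.5  -5.8] [87.7 90. ] 5.9 373 [ 0.7546 -0.0042  0.0387]
carton [ 432.5 -561.3] [108.8 105.3] 76.0 576 [ 0.4346 -0.5593  0.0689]
bottle [401.3 573.3] [65.3 56.4] 72.8 649 [0.4099 0.573  0.1213]
tape [744.8  -5.7] [87.4 85.6] 0.7 308 [ 0.7449 -0.0045  0.0391]
carton [ 428.  -563.2] [103.9  99.7] 75.2 995 [ 0.4271 -0.5627  0.07  ]
bottle [388.7 571.4] [63.2 56.5] 3.7 540 [0.3884 0.5624 0.129 ]
scene visible interior px 1856 [(128, np.float64(-65.0), np.float64(-12.0), np.float64(0.061)), (29, np.float64(-65.0), np.float64(39.0), np.float64(0.062))]
top visible interior px 3293 [(62, np.float64(-57.0), np.float64(-10.0), np.float64(0.061)), (29, np.float64(-83.0), np.float64(-20.0), np.float64(0.061)), (22, np.float64(-74.0), np.float64(42.0), np.float64(0.06)), (29, np.float64(-84.0), np.float64(12.0), np.float64(0.061))]
the job is handed in; nothing more can be done
None
```

I emptied the red bin into the hopper, stood it back on the yellow pad, and set the feed-rate grip level with the green mark. The job was handed in at about 32 s on the robot's clock; the limit is 69 s.

**How it was done:** The moves could not tilt the tool. So I held the bin by its tab, loosened the grip so the bin could swing, and used the hopper's floor and wall to tip it to about 93°. The same loosened grip let it swing back upright on the pad.

**Last checks:**
- **Caps:** the wrist camera showed five separate caps in the hopper. The final top view agrees, with two of the five merged into one blob.
- **Bin:** its rim and tab are at the right heights, so it stands upright. Its base is fully on the pad, with at least 7 mm to spare at the tightest corner. It sits about 37 mm from where it started and is turned about 12°.
- **Grip and mark:** level to within 1 mm along the track in both the wrist and scene views.
- **Bystanders:** the bottle, carton and tape roll measure the same as at the start, to about 2 mm.

**What failed or disagreed:**
- **First grasps:** the first two closed just above the tab and missed. The cameras showed the fingertips about 37 mm higher than the reported tool position. I corrected for that from then on.
- **Contact with the bin:** lowering for the third grasp pressed the bin's back wall with about 16 N; the bin was not visibly affected.
- **Tool tilt:** the tool drifted about 6° off vertical over the run. This did not affect the result.
- **Camera offset:** the scene camera reads 6–8 mm further out in x than the other views.

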